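Brake the rail carriage, seat the battery cassette, free the carriage

ROBOT

A 6-joint arm with a two-finger parallel gripper is mounted at the origin on the work surface. World frame = base frame: x ahead of the robot, y to its left, z up, the work surface at z = 0. Lengths are in m, angles in rad, forces in N, time in s.
With the tool pointing down it reaches from about 0.3 to 0.775 m from the base axis. Payload 14.6 kg.
Tool frame: the origin (TCP) lies at the very end of the fingers, on their centre line; the grasp point (between the pads) lies 19 mm behind it; y points along the fingers, z is the direction in which the jaws open and shut, and the axes are right-handed (so a half turn about y gives the same grasp; the last joint's range is limited). The gripper opens to 94 mm and grips with 3 to 60 N. Pads are 16 mm wide; open, the fingers measure 119 mm over their backs; the gripper's body (75 mm by 177 mm) begins 78 mm behind the grasp point.
Start: joints at [-1.335, 0.3, 1.521, -0, 1.321, -0.067], TCP at [0.164, -0.525, 0.166] pointing down, gripper open.
Joint ranges: [-3.03, 3.03], [-0.79, 2.21], [0.23, 2.52], [-1.04, 4.18], [0, 3.07], [-2.55, 2.55]. Speed limits (rad/s): [2.22, 2.22, 2.57, 3.14, 3.14, 3.14].

INTERFACE

Orientations are given as [roll, pitch, yaw] about the fixed x, y, z axes, in that order (R = Rz(yaw) Ry(pitch) Rx(roll)).
In Python, from station import get_obs, camera, job gives the robot as it stands.
- The arm moves only by the tool step_arm, never from a script. Its argument "targets" is a list of rows, each a list of 6 numbers: the shift along the tool's x, y, z in mm, then the turn, a rotation vector about the tool's x, y, z in degrees. In form: [[dx, dy, dz, rx, ry, rz], ...]. A call has 1 to 12 rows; each row shifts and turns the commanded pose from where the row before left it, along the tool's axes as they then stand; what a row does not reach is not made up. A row lasts 1/8 s, in which the tool goes at most 62.5 mm and 10.7 degrees, less where a joint would pass 70% of its speed; a pose out of reach is approached as far as the arm can. A call is refused whole if a number of a shift passes 62.5 or a number of a turn 10.7, either way. A call with a gripper value outside its range is refused whole. "gripper" is the opening, from -1 (shut) to 1 (fully open), set as the call begins (left out, the last holds). The fingers move at their own pace and stop on an object; "squeeze" is the grip in N (left out, the last holds). Time passes only in rows, so rows that do not move let the fingers close. It gives the time, the measured TCP pose, the force and the opening at its end, in the units of the state.
- get_obs(): the state, without advancing time (a new reading comes with each control period).
- camera(name): name is "scene" or "top" or "wrist"; returns a dict with "pixels" (400x640x3 uint8, red, green, blue), "intrinsics" (3x3 intrinsics, pixels), "R" (3x3) and "t" (3): a world point X has camera coordinates R X + t; the wrist camera has in their place "tool_from_camera" (4x4, takes a point from camera to tool coordinates, whose origin is the TCP and whose axes are the tool frame's). Camera axes: x right, y down, z forward; pixel columns grow to the right and rows downward; lengths in m; the calibration is good to about 2 mm. A picture is of the moment at which its call begins: read the wrist's pose just before it. There is no depth.
- job.hand_in(): hands the job in, once; it reports no verdict.
The state is a dict: "time_s": time; "qpos": joint angles; "joint_vel": joint speeds; "tau": joint torques, N m; "ee_pos": TCP position; "eef_rot": TCP orientation; "force": force on the tool from outside, world axes, zero at the start; "moment": the same for the moment, N m; "grip_width": finger opening in m.
Only numpy, scipy, OpenCV 4.12 (cv2) and the standard library are available. Lean on these libraries where they do the work, as an engineer would, in place of code of your own. Each camera call takes 0.05 s, during which the arm holds its last target.

TASK

The carriage on the rail rolls away when pushed, so first press its red brake lever down by feel, from above with shut fingers, firmly (about 15 N, never more than 25 N) until the brake bites. With the brake holding and the carriage staying put, push the orange battery cassette gently but fully home into the instrument case (never more than 30 N). Then flick the lever all the way back up to free the carriage, leave it standing there, and do not disturb the other things on the bench.

Things in the scene. Friction and masses are not known exactly. Their poses are not given: they have to be found in the camera images.
- track: fixed steel rail bed, 230 mm (its x) by 560 mm (its y), 12 mm thick, on the bench; origin at the centre of its underside, y along the rails (roughly to the robot's left), -x roughly towards the robot. End stops reach 57 mm high. A dark brake strip, top about 81 mm above the bench, runs along its robot side under the lever's hinge.
- case_top (a point): centre of the top of the black instrument case fixed on the carriage, 156 mm above the bench; case 126 mm across the track, 220 mm along it. Axes as the track's. The unbraked carriage rolls along the track at 1.5 N; it must stay within 10 mm of where it started.
- carriage (a joint): place of the carriage along the track, m, growing along the track's +y; 0 is mid-track, ends at -0.12 and +0.12
- lever_hinge (a point): hinge of the brake lever, on the carriage's side towards the robot, 98 mm above the bench, at -85 mm along the track's x from the case's middle; the hinge axis is along the track's y; point axes as the track's
- lever_tip (a point): centre of the red grip at the lever's end, 100 mm from the hinge; grip 56 mm long along the lever, 18 mm wide (along the track's y), 16 mm thick, free for 50 mm on both sides. The lever points to the track's -x. Press on top with shut fingers; to release, pinch the sides and lift along the arc, or lift from below.
- lever (a joint): lever angle, rad: 0 fully up (29 deg above level), 0.5 level, grows when pressed down, end 1.3. Stiff (7 N at the grip moves it either way), stays where left. The shoe bites somewhere from 0.4 to 1.1, by wear; then the force climbs within a few mm. Pressed with 13 to 18 N it holds the carriage against 20 N; under 9 N it does not hold. Below 0.25 is released.
- cassette_face (a point): centre of the outer face of the push block (50 mm wide across the track, 32 mm high, 20 mm deep) on the orange cassette front plate (80 mm wide, 50 mm high, 10 mm thick); centre 112 mm above the bench. It sticks out of the +y end of the case, faces the track's +y and is pushed towards the track's -y. Axes as the track's.
- cassette (a joint): how far the cassette has been pushed in, m: 0 is fully out, 0.035 is fully home (plate against the end of the case, push block's face then 30 mm beyond that end). Sliding it takes about 8 N all the way, then it meets a hard stop.
- bin: loose open blue bin, 130 x 200 mm, 70 mm high, standing on the bench; origin under its centre. Bystander.
- bottle: loose white bottle, 60 mm across, 150 mm high, standing on the bench; origin under its centre. Bystander.
- driver: loose yellow screwdriver lying on the bench, along its x axis. Bystander.

How it is judged:
On the way, in this order (a step that is already met when the one before it is completed fails the run):
1. the brake lever has been pressed down to the bite and stays there untouched (value of joint lever above 0.4 rad and contact force between lever and the arm below 0.5 N and contact force between lever and the fingers below 0.5 N and value of joint cassette below 0.03 m), for 0.2 s.
2. with the lever still down, the cassette is fully home (within 1.5 mm) (value of joint lever above 0.4 rad and value of joint cassette above 0.0335 m), for 0.2 s.
At the end, for the whole second after the job is handed in: The lever is back up (below 0.25 rad), the cassette is home (within 1.5 mm), the carriage stands still within 10 mm of where it started (value of joint lever below 0.25 rad and value of joint cassette above 0.0335 m and distance of case_top from where it was at the start of the episode below 0.01 m and velocity of joint carriage between -0.01 and 0.01 m/s); the robot touches nothing.
It fails at once if before the cassette is home, the robot loads the brake lever with more than 25 N ((contact force between lever and the arm above 25 N or contact force between lever and the fingers above 25 N) and value of joint cassette below 0.0335 m).
It fails at once if the cassette is pushed with more than 30 N (contact force between cassette and the arm above 30 N or contact force between cassette and the fingers above 30 N).
It fails at once if the carriage rolls more than 10 mm from where it started (distance of case_top from where it was at the start of the episode above 0.01 m).
It fails at once if a bystander is moved by more than 20 mm (distance of any of bin, bottle, driver from where it was at the start of the episode above 0.02 m).
It also fails if it takes over 67 s, if anything falls off the work surface, if the arm or the gripper's body presses on something with over 40 N, if the wrist force passes 120 N, or if a joint passes its speed limit or range.

## Working session

There is one attempt and no reset: what is moved stays moved. The work goes in short steps, Python scripts to look and compute and a tool call to move; the robot and the scene stay as the last step left them, time stands still between calls to the robot, and variables do not carry over. Pictures are saved under pics/ and viewed, and the job is handed in when it is done.

Besides the shell and the picture viewer there is one more tool, called after "Request:" in YAML: its name, and indented under it one key for each argument. step_arm: Moves the arm, as the interface text tells. Its arguments: {"type":"object","properties":{"targets":{"type":"array","items":{"type":"array","items":{"type":"number"}}},"gripper":{"type":"number"},"squeeze":{"type":"number"}},"required":["targets"]}

```bash
mkdir -p pics
python3 - <<'E'
from station import get_obs,camera
import cv2,json,numpy as np
print({k:np.round(v,4).tolist() for k,v in get_obs().items()})
for n in("scene","top","wrist"):
    c=camera(n); cv2.imwrite(f"pics/{n}0.png",c["pixels"][:,:,::-1])
    print(n,{k:np.round(v,4).tolist() for k,v in c.items() if k!="pixels"})
E
```

```text
{'time_s': 0.0, 'qpos': [-1.3346, 0.3005, 1.5216, 0.0, 1.3207, -0.0666], 'joint_vel': [-0.0015, -0.0013, -0.0006, -0.0008, -0.0001, 0.0007], 'tau': [-0.0005, -53.1805, -35.274, 0.0708, 0.0243, -0.0001], 'ee_pos': [0.1639, -0.5247, 0.1655], 'eef_rot': [-1.5719, 0.0001, -2.8388], 'force': [-1.0073, 0.0613, 0.8643], 'moment': [0.0105, 0.0187, -0.0525], 'grip_width': 0.0941}
scene {'intrinsics': [[414.7649, 0.0, 316.8178], [0.0, 414.7649, 195.8674], [0.0, 0.0, 1.0]], 'R': [[-0.8084, 0.5885, -0.0125], [0.3977, 0.5304, -0.7487], [-0.4339, -0.6102, -0.6628]], 't': [0.4363, -0.1049, 1.4127]}
top {'intrinsics': [[456.2718, 0.0, 315.6305], [0.0, 456.2718, 201.2596], [0.0, 0.0, 1.0]], 'R': [[-0.0267, -0.9996, -0.0074], [-0.9974, 0.0271, -0.0661], [0.0663, 0.0056, -0.9978]], 't': [-0.0026, 0.5191, 1.4403]}
wrist {'intrinsics': [[298.7379, 0.0, 319.6172], [0.0, 298.7379, 197.4148], [0.0, 0.0, 1.0]], 'tool_from_camera': [[-0.0015, 0.9633, 0.2686, -0.0784], [-0.0001, -0.2686, 0.9633, -0.2179], [1.0, 0.0014, 0.0005, -0.0002], [0.0, 0.0, 0.0, 1.0]]}
```

View pics/scene0.png

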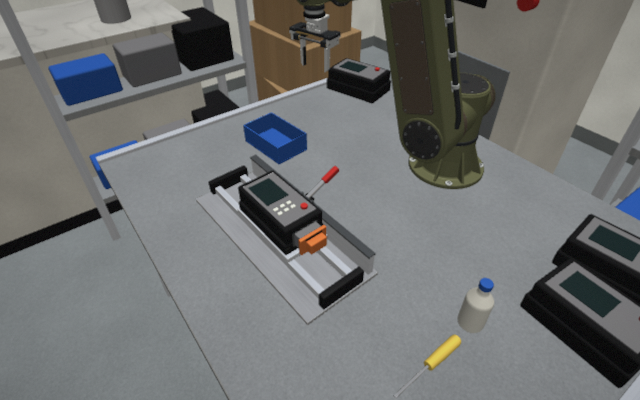

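View pics/top0.png

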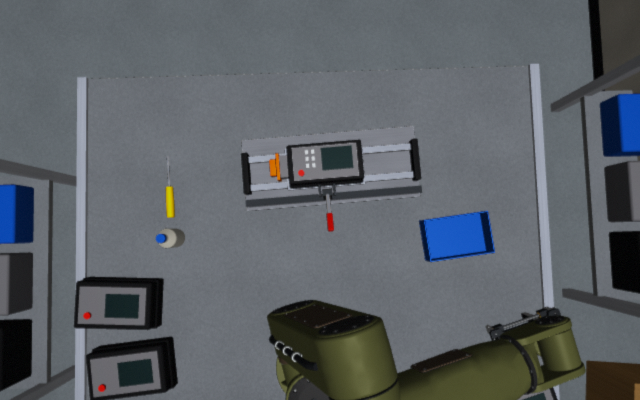

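The scene shows the track mid-bench, with the lever at (322,182) and the orange cassette at (313,240). The top view has the lever grip at (330,222), the cassette at (275,167), the bin on the right and the bottle and driver on the left. I'll enlarge the top view.

Run:
```python
import cv2
a=cv2.imread("pics/top0.png")[120:245,235:430]; cv2.imwrite("pics/topc.png",cv2.resize(a,None,fx=4,fy=4,interpolation=cv2.INTER_CUBIC))
a=cv2.imread("pics/scene0.png")[150:310,200:390]; cv2.imwrite("pics/scenec.png",cv2.resize(a,None,fx=3.7,fy=3.7,interpolation=cv2.INTER_CUBIC))
```

```text
(no output)
```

View pics/topc.png

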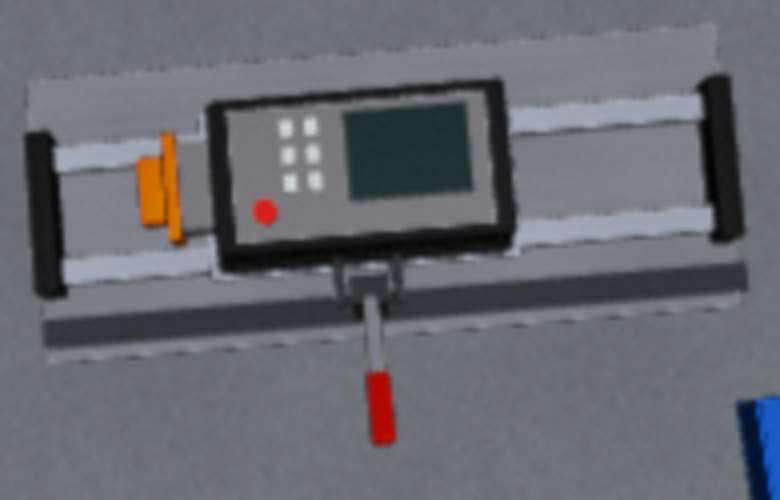

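View pics/scenec.png

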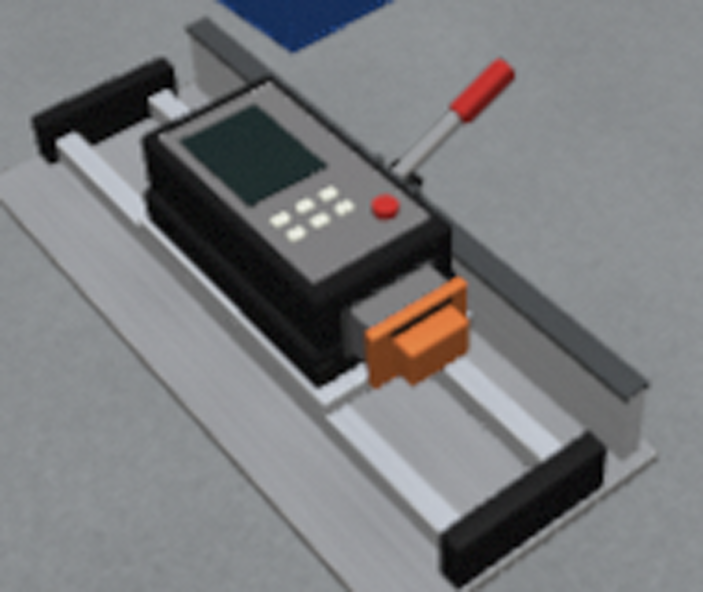

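```bash
cat > h.py <<'E'
from station import get_obs,camera
import cv2,numpy as np
from scipy.spatial.transform import Rotation as Ro
TOP=dict(K=np.array([[456.2718,0,315.6305],[0,456.2718,201.2596],[0,0,1]]),R=np.array([[-0.0267,-0.9996,-0.0074],[-0.9974,0.0271,-0.0661],[0.0663,0.0056,-0.9978]]),t=np.array([-0.0026,0.5191,1.4403]))
SC=dict(K=np.array([[414.7649,0,316.8178],[0,414.7649,195.8674],[0,0,1]]),R=np.array([[-0.8084,0.5885,-0.0125],[0.3977,0.5304,-0.7487],[-0.4339,-0.6102,-0.6628]]),t=np.array([0.4363,-0.1049,1.4127]))
def bp(c,u,v,z):
    d=c['R'].T@np.linalg.inv(c['K'])@[u,v,1]; o=-c['R'].T@c['t']
    return o+d*(z-o[2])/d[2]
def tc(x,y,z): return bp(TOP,(x+.5)/4-.5+235,(y+.5)/4-.5+120,z)
def sc(x,y,z): return bp(SC,(x+.5)/3.7-.5+200,(y+.5)/3.7-.5+150,z)
def pr(c,X): p=c['K']@(c['R']@X+c['t']); return p[:2]/p[2]
E
python3 - <<'E'
from h import *
P=lambda n,a:print(n,np.round(a,4))
cs=np.array([tc(*p,.156) for p in [(208,103),(500,80),(516,245),(222,270)]]); P('case',cs);P('c',cs.mean(0))
P('sizes',[np.linalg.norm(cs[i]-cs[i-1]) for i in range(4)])
ts=np.array([tc(*p,.012) for p in [(28,80),(718,28),(745,305),(48,362)]]);P('track',ts);P('c',ts.mean(0))
P('sizes',[np.linalg.norm(ts[i]-ts[i-1]) for i in range(4)])
d=ts[0]-ts[1]+ts[3]-ts[2];yaw=np.arctan2(-d[0],d[1]);P('yaw track',np.degrees(yaw))
d=cs[0]-cs[1]+cs[3]-cs[2];P('yaw case',np.degrees(np.arctan2(-d[0],d[1])))
s=np.array([sc(*p,.156) for p in [(147,138),(268,78),(450,225),(318,300)]]);P('scene case',s);P('c',s.mean(0))
P('grip near/far',[tc(382,443,.146+.013),tc(379,373,.146-.013)])
P('grip top end scene',sc(505,68,.16))
# cassette push block: far edge top at z .128
P('block',[tc(138,157,.128),tc(141,225,.128)]); P('plate',[tc(163,133,.137),tc(176,243,.137)])
P('sblock',[sc(412,382,.096),sc(468,340,.096)])
E
```

```text
case [[ 0.6751  0.0628  0.156 ]
 [ 0.686  -0.1503  0.156 ]
 [ 0.5649 -0.1579  0.156 ]
 [ 0.5526  0.0554  0.156 ]]
c [ 0.6197 -0.0475  0.156 ]
sizes [0.1227 0.2134 0.1213 0.2136]
track [[ 0.7256  0.2177  0.012 ]
 [ 0.7524 -0.3416  0.012 ]
 [ 0.5273 -0.3539  0.012 ]
 [ 0.4967  0.2053  0.012 ]]
c [ 0.6255 -0.0681  0.012 ]
sizes [0.2293 0.5599 0.2255 0.5601]
yaw track 2.9342
yaw case 3.1243
scene case [[ 0.6874 -0.142   0.156 ]
 [ 0.5817 -0.1495  0.156 ]
 [ 0.5676  0.0604  0.156 ]
 [ 0.676   0.0657  0.156 ]]
c [ 0.6282 -0.0414  0.156 ]
grip near/far [[ 0.4246 -0.0567  0.159 ]
 [ 0.4759 -0.0566  0.133 ]]
grip top end scene [ 0.4359 -0.0485  0.16  ]
block [[0.6414 0.1176 0.128 ]
 [0.5905 0.1164 0.128 ]]
plate [[0.6573 0.0978 0.137 ]
 [0.5754 0.0899 0.137 ]]
sblock [[0.6387 0.1141 0.096 ]
 [0.5872 0.1066 0.096 ]]
```

Sizes agree to within a few mm: the case measures 213 x 122 (expected 220 x 126) and the track 560 x 228. The track yaw is about 3°. The hinge computed from the case puts the grip at (0.450, -0.055), and the grip measured directly is at (0.450, -0.0567). Next I'll shut the fingers, rise and go above the lever.

Request:
step_arm:
  targets:
    - [0,-30,0,0,7.2,0]
    - [0,-30,0,0,7.2,0]
  gripper: -1
  squeeze: 20

```text
time_s: 0.4
ee_pos: [0.1639, -0.5247, 0.2265]
eef_rot: [-1.572, -0.0, -3.094]
force: [-0.8, 0.2, 0.1]
grip_width: 0.0774
```

Request:
step_arm:
  targets:
    - [-26,0,-38,0,0,0]
    - [-26,0,-38,0,0,0]
    - [-26,0,-38,0,0,0]
    - [-26,0,-38,0,0,0]
    - [-26,0,-38,0,0,0]
    - [-26,0,-38,0,0,0]
    - [-26,0,-38,0,0,0]
    - [-26,0,-38,0,0,0]
    - [-26,0,-38,0,0,0]
    - [-26,0,-38,0,0,0]
    - [-26,0,-38,0,0,0]
    - [-24,0,-35,0,0,0]

```text
time_s: 1.9
ee_pos: [0.4508, -0.0551, 0.226]
eef_rot: [-1.571, -0.0, -3.09]
force: [0.3, -0.7, -0.2]
grip_width: 0.0006
```

```bash
cat >> h.py <<'E'
def wr(fn):
    o=get_obs(); c=camera("wrist"); T=np.eye(4);T[:3,:3]=Ro.from_euler('xyz',o['eef_rot']).as_matrix();T[:3,3]=o['ee_pos']
    C=np.linalg.inv(T@np.array(c['tool_from_camera']))
    cv2.imwrite(fn,cv2.cvtColor(c['pixels'],cv2.COLOR_RGB2BGR))
    return dict(K=np.array(c['intrinsics']),R=C[:3,:3],t=C[:3,3])
def st():
    o=get_obs();print({k:np.round(o[k],4).tolist() for k in('time_s','ee_pos','eef_rot','force','moment','grip_width','qpos')})
E
python3 - <<'E'
from h import *
import pickle
st();c=wr("pics/w1.png");pickle.dump(c,open("w1.pkl","wb"));st()
E
```

```text
{'time_s': 1.9, 'ee_pos': [0.4508, -0.0551, 0.226], 'eef_rot': [-1.5708, -0.0001, -3.0898], 'force': [0.3336, -0.7153, -0.1708], 'moment': [-0.0127, 0.0154, -0.0058], 'grip_width': 0.0006, 'qpos': [-0.2022, 0.0396, 1.6852, -0.0, 1.4169, 1.3167]}
{'time_s': 1.95, 'ee_pos': [0.4523, -0.0522, 0.2258], 'eef_rot': [-1.5719, 0.0001, -3.0884], 'force': [0.9871, 0.9356, -0.4099], 'moment': [0.0182, 0.0009, -0.0437], 'grip_width': 0.0011, 'qpos': [-0.1962, 0.0424, 1.6828, 0.0011, 1.4166, 1.3213]}
```

View pics/w1.png

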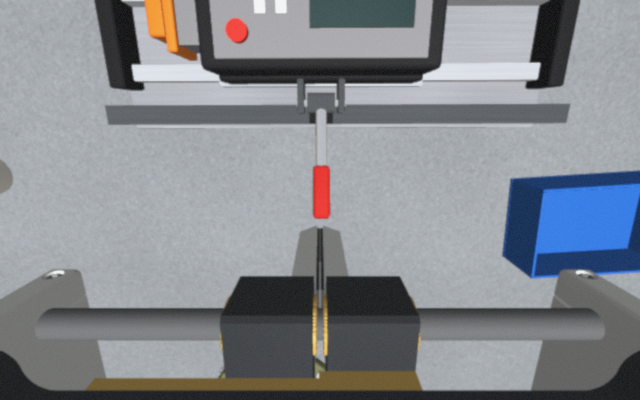

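The wrist view shows the red grip from (321,166) to (321,217), with the fingertips in line at (320,230). I'll measure from this view.

Run:
```python
from h import *
import pickle
c=pickle.load(open("w1.pkl","rb"))
P=lambda n,a:print(n,np.round(a,4))
P('proj TCP',pr(c,np.array([.4508,-.0551,.226])))
P('grip far/near(top face)',[bp(c,321,166,.140),bp(c,321,217,.167)])
P('mid',bp(c,321,192,.1535))
P('caseedge near',[bp(c,213,66,.156),bp(c,430,66,.156)])
P('strip edge',[bp(c,107,122,.081),bp(c,568,122,.081)])
P('hinge',bp(c,321,100,.1))
st()
```

```text
proj TCP [319.7381 219.348 ]
grip far/near(top face) [[ 0.4779 -0.055   0.14  ]
 [ 0.4321 -0.0574  0.167 ]]
mid [ 0.4539 -0.0562  0.1535]
caseedge near [[ 0.5652  0.0462  0.156 ]
 [ 0.5755 -0.1468  0.156 ]]
strip edge [[ 0.5067  0.1988  0.081 ]
 [ 0.5357 -0.3435  0.081 ]]
hinge [ 0.544  -0.0516  0.1   ]
{'time_s': 1.95, 'ee_pos': [0.4523, -0.0522, 0.2258], 'eef_rot': [-1.5719, 0.0001, -3.0884], 'force': [0.9871, 0.9356, -0.4099], 'moment': [0.0182, 0.0009, -0.0437], 'grip_width': 0.0011, 'qpos': [-0.1962, 0.0424, 1.6828, 0.0011, 1.4166, 1.3213]}
```

Request:
step_arm:
  targets:
    - [5,0,4,0,0,0]
    - [0,15,0,0,0,0]
    - [0,15,0,0,0,0]
    - [0,12,0,0,0,0]
    - [0,8,0,0,0,0]
    - [0,0,0,0,0,0]

```text
time_s: 2.7
ee_pos: [0.4453, -0.0609, 0.1755]
eef_rot: [-1.571, -0.001, -3.09]
force: [1.4, 0.9, 0.6]
grip_width: 0.0007
```

Request:
step_arm:
  targets:
    - [0,3,0,0,0,0]
    - [0,3,0,0,0,0]
    - [0,3,0,0,0,0]
    - [0,3,0,0,0,0]
    - [0,3,0,0,0,0]
    - [0,3,0,0,0,0]

```text
time_s: 3.45
ee_pos: [0.4455, -0.0609, 0.1578]
eef_rot: [-1.571, -0.0, -3.09]
force: [0.6, 0.8, -0.3]
grip_width: 0.0006
```

Request:
step_arm:
  targets:
    - [0,-2,0,0,0,0]
    - [0,0,-4,0,0,0]
    - [0,0,0,0,0,0]

```text
time_s: 3.82
ee_pos: [0.4453, -0.0566, 0.1602]
eef_rot: [-1.571, 0.0, -3.09]
force: [-0.0, 0.1, -0.8]
grip_width: 0.0005
```

Run:
```python
from h import *
st();c=wr("pics/w2.png");st()
```

```text
{'time_s': 3.825, 'ee_pos': [0.4453, -0.0566, 0.1602], 'eef_rot': [-1.5708, 0.0003, -3.0898], 'force': [-0.01, 0.0816, -0.8432], 'moment': [0.0208, 0.071, -0.007], 'grip_width': 0.0005, 'qpos': [-0.2081, 0.0778, 1.7991, 0.0, 1.2643, 1.3109]}
{'time_s': 3.875, 'ee_pos': [0.4453, -0.0567, 0.1601], 'eef_rot': [-1.5707, 0.0002, -3.0898], 'force': [-0.6815, -0.0179, -0.3952], 'moment': [-0.0147, 0.0251, -0.0338], 'grip_width': 0.0005, 'qpos': [-0.2083, 0.078, 1.7992, -0.0, 1.2643, 1.3107]}
```

View pics/w2.png

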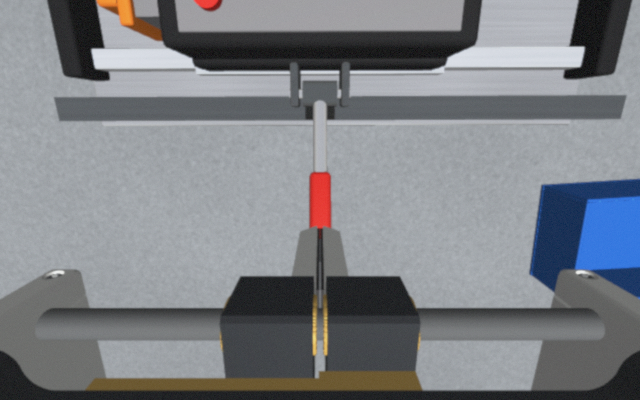

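Request:
step_arm:
  targets:
    - [0,2,0,0,0,0]
    - [0,2,0,0,0,0]
    - [0,2,0,0,0,0]
    - [0,2,0,0,0,0]
    - [0,2,0,0,0,0]
    - [0,2,0,0,0,0]

```text
time_s: 4.62
ee_pos: [0.4453, -0.0569, 0.1479]
eef_rot: [-1.571, -0.0, -3.09]
force: [0.5, -0.8, -1.1]
grip_width: 0.0006
```

Run:
```python
from h import *
st();c=wr("pics/w3.png")
for n,C in(("top",TOP),("scene",SC)):
    p=camera(n)["pixels"][:,:,::-1]
    u,v=pr(C,np.array(get_obs()['ee_pos'])).round().astype(int);print(n,u,v)
    a=p[v-60:v+60,u-80:u+80];cv2.imwrite(f"pics/{n}3.png",cv2.resize(a,None,fx=4,fy=4,interpolation=cv2.INTER_CUBIC))
```

```text
{'time_s': 4.625, 'ee_pos': [0.4453, -0.0569, 0.1479], 'eef_rot': [-1.5708, -0.0, -3.0902], 'force': [0.5385, -0.7743, -1.0645], 'moment': [0.0255, -0.0194, 0.0937], 'grip_width': 0.0006, 'qpos': [-0.2087, 0.0902, 1.8155, 0.0, 1.2359, 1.3107]}
top 330 223
scene 332 171
```

View pics/scene3.png

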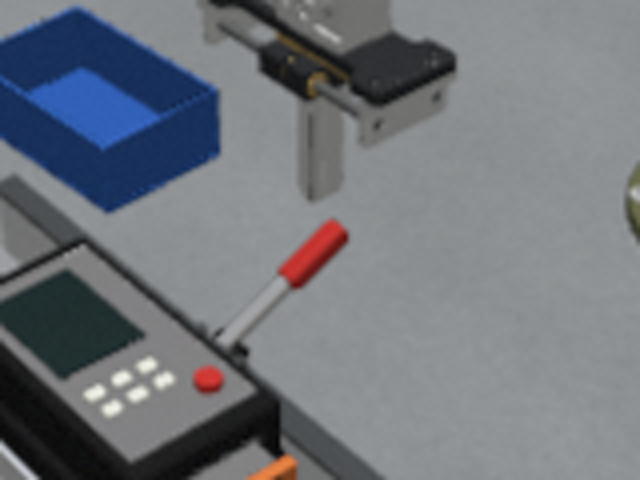

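View pics/w3.png

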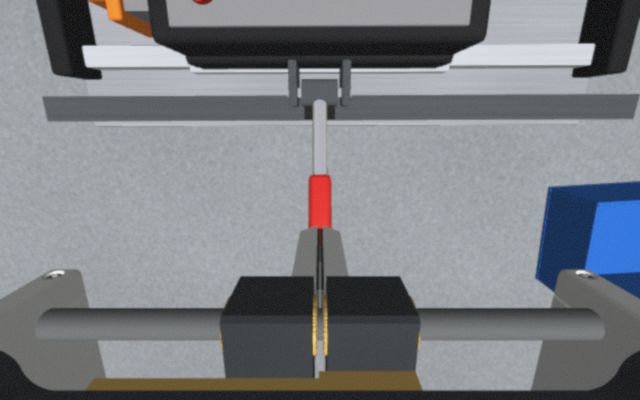

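The scene crop shows a clear gap. The fingertip's lower end is at crop (318,198), about 40 mm above where the reported TCP projects (320,240). The wrist view also shows the tips at row 229, not 219. I'll check this discrepancy before pressing.

Run:
```python
from h import *
P=lambda n,a:print(n,np.round(a,2))
P('scene grip end',pr(SC,np.array([.4300,-.057,.157])))
P('scene TCP',pr(SC,np.array([.4453,-.0569,.1479])))
P('top TCP',pr(TOP,np.array([.4453,-.0569,.1479])))
P('start TCP in scene',pr(SC,np.array([.1639,-.5247,.1655])))
a=cv2.imread("pics/scene0.png")[0:110,250:390]; cv2.imwrite("pics/scene0g.png",cv2.resize(a,None,fx=5,fy=5,interpolation=cv2.INTER_CUBIC))
```

```text
scene grip end [335.88 166.59]
scene TCP [331.52 171.22]
top TCP [329.88 223.23]
start TCP in scene [314.93  77.77]
```

View pics/wrist0.png

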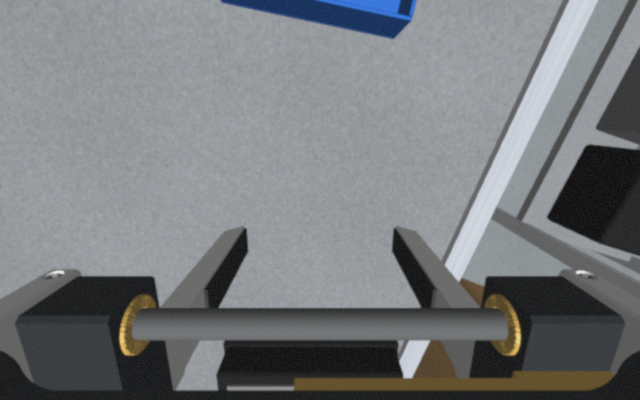

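View pics/scene0g.png

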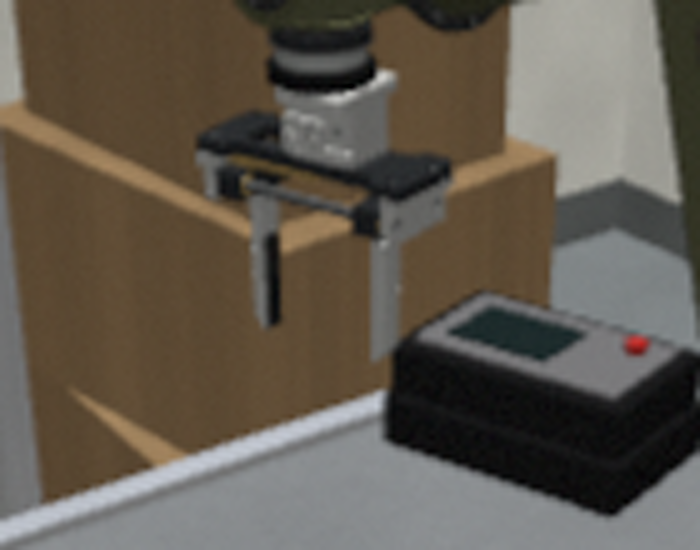

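View pics/top3.png

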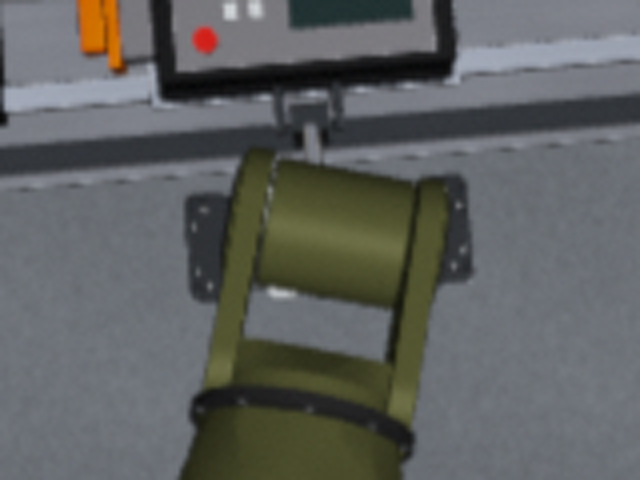

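Two views agree: the wrist camera puts the tips at 0.19 m depth rather than 0.23, and the scene camera shows them about 40 mm high. So the real fingertips end roughly 39 mm behind the reported TCP, and I had no contact where the stated TCP says I should. I'll treat the true tip as reported z + 39 mm and confirm it by feel, expecting contact at a reported z of about 0.120.

Request:
step_arm:
  targets:
    - [0,3,0,0,0,0]
    - [0,3,0,0,0,0]
    - [0,3,0,0,0,0]
    - [0,3,0,0,0,0]
    - [0,3,0,0,0,0]
    - [0,3,0,0,0,0]

```text
time_s: 5.52
ee_pos: [0.4453, -0.0569, 0.1298]
eef_rot: [-1.571, -0.0, -3.09]
force: [0.5, 0.5, -0.6]
grip_width: 0.0002
```

Request:
step_arm:
  targets:
    - [0,2,0,0,0,0]
    - [0,2,0,0,0,0]
    - [0,2,0,0,0,0]

```text
time_s: 5.9
ee_pos: [0.4453, -0.0569, 0.1239]
eef_rot: [-1.571, 0.0, -3.09]
force: [-1.3, 0.5, -0.0]
grip_width: 0.0003
```

Request:
step_arm:
  targets:
    - [0,2,0,0,0,0]
    - [0,2,0,0,0,0]
    - [0,2,0,0,0,0]

```text
time_s: 6.28
ee_pos: [0.4453, -0.0569, 0.1179]
eef_rot: [-1.571, -0.0, -3.09]
force: [0.7, -0.0, -0.2]
grip_width: 0.0006
```

```bash
cat >> h.py <<'E'
def crop(n,tag,half=(80,60),X=None,f=4):
    C=TOP if n=="top" else SC
    p=camera(n)["pixels"][:,:,::-1]
    u,v=pr(C,np.array(get_obs()['ee_pos'] if X is None else X)).round().astype(int)
    x0,y0=max(u-half[0],0),max(v-half[1],0);print(n,'x0,y0',x0,y0,'f',f)
    cv2.imwrite(f"pics/{tag}.png",cv2.resize(p[y0:v+half[1],x0:u+half[0]],None,fx=f,fy=f,interpolation=cv2.INTER_CUBIC))
E
python3 - <<'E'
from h import *
crop("scene","s4")
E
```

```text
scene x0,y0 251 120 f 4
```

View pics/s4.png

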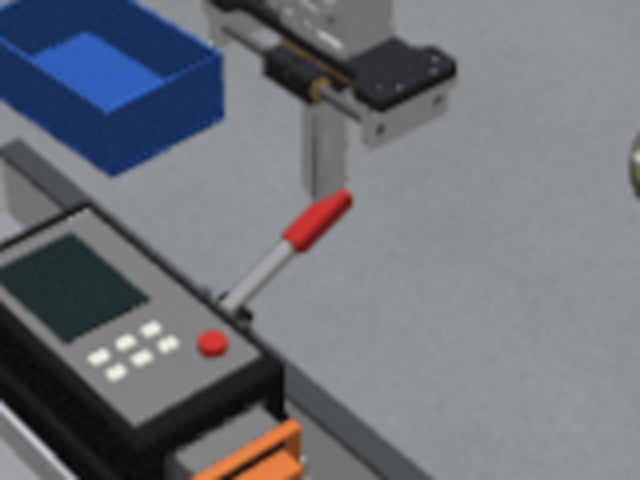

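Run:
```python
from h import *
for z in(.15,.16,.17,.18):
    print(z,[np.round((pr(SC,np.array([.4453+a,-.0569+b,z]))-[251,120])*4,0).tolist() for a,b in((8,12.5),(8,-12.5),(-8,12.5),(-8,-12.5)) for a,b in((a/1000,b/1000),)])
for s in(72,128):
    p=np.array([.541-s/1000*np.cos(.506),-.0515-.05*s/1000,.098+s/1000*np.sin(.506)]);print(p,np.round((pr(SC,p)-[251,120])*4))
c=wr("pics/w4.png");st()
```

```text
0.15 [[324.0, 216.0], [302.0, 198.0], [342.0, 207.0], [320.0, 189.0]]
0.16 [[324.0, 204.0], [302.0, 187.0], [343.0, 196.0], [320.0, 178.0]]
0.17 [[324.0, 193.0], [302.0, 175.0], [343.0, 184.0], [321.0, 167.0]]
0.18 [[324.0, 181.0], [302.0, 163.0], [343.0, 172.0], [321.0, 155.0]]
[ 0.4780223  -0.0551      0.13289713] [286. 241.]
[ 0.42903965 -0.0579      0.16003934] [340. 182.]
{'time_s': 6.375, 'ee_pos': [0.4452, -0.0568, 0.1178], 'eef_rot': [-1.5709, -0.0004, -3.0901], 'force': [-0.7217, 0.5155, 0.2726], 'moment': [0.0238, 0.0495, -0.0273], 'grip_width': 0.0002, 'qpos': [-0.2086, 0.1239, 1.8528, -0.0, 1.1652, 1.3106]}
```

View pics/w4.png

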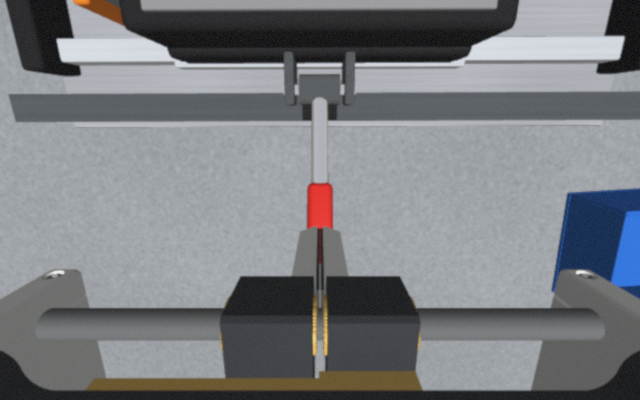

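In the scene crop the fingertip's left corner at (303,188) corresponds to z ≈ 0.16, just at the grip's top. The wrist view shows the fingers centred on the grip, with red visible between them at (320,240). I'll go on in small steps by feel.

Request:
step_arm:
  targets:
    - [0,2,0,0,0,0]
    - [0,2,0,0,0,0]

```text
time_s: 6.62
ee_pos: [0.4454, -0.0569, 0.1143]
eef_rot: [-1.571, 0.0, -3.09]
force: [-2.2, -0.2, 4.9]
grip_width: 0.0004
```

Request:
step_arm:
  targets:
    - [0,2,0,0,0,0]
    - [0,2,0,0,0,0]

```text
time_s: 6.88
ee_pos: [0.4455, -0.057, 0.1104]
eef_rot: [-1.571, 0.001, -3.09]
force: [-1.7, 0.2, 5.7]
grip_width: 0.0004
```

Request:
step_arm:
  targets:
    - [0,2,0,0,0,0]
    - [0,2,0,0,0,0]

```text
time_s: 7.12
ee_pos: [0.4455, -0.057, 0.1063]
eef_rot: [-1.571, 0.001, -3.09]
force: [-2.1, -0.8, 6.4]
grip_width: 0.0009
```

Contact came at a reported z of about 0.116, so the tip offset is about 43 mm. The lever now moves at about 6 N.

Request:
step_arm:
  targets:
    - [0,3,0,0,0,0]
    - [0,3,0,0,0,0]
    - [0,3,0,0,0,0]
    - [0,3,0,0,0,0]

```text
time_s: 7.62
ee_pos: [0.4453, -0.057, 0.0942]
eef_rot: [-1.571, 0.0, -3.09]
force: [-3.0, -0.2, 6.4]
grip_width: 0.0005
```

Request:
step_arm:
  targets:
    - [0,2,0,0,0,0]
    - [0,2,0,0,0,0]
    - [0,2,0,0,0,0]

```text
time_s: 8.0
ee_pos: [0.4452, -0.057, 0.0882]
eef_rot: [-1.571, -0.0, -3.09]
force: [-2.7, -0.1, 6.4]
grip_width: 0.0001
```

Request:
step_arm:
  targets:
    - [0,1,0,0,0,0]
    - [0,1,0,0,0,0]
    - [0,1,0,0,0,0]

```text
time_s: 8.38
ee_pos: [0.4452, -0.057, 0.0852]
eef_rot: [-1.571, -0.0, -3.09]
force: [-3.5, 0.2, 5.3]
grip_width: 0.0006
```

Request:
step_arm:
  targets:
    - [0,1,0,0,0,0]
    - [0,1,0,0,0,0]
    - [0,1,0,0,0,0]

```text
time_s: 8.75
ee_pos: [0.4451, -0.057, 0.0822]
eef_rot: [-1.571, -0.0, -3.09]
force: [-3.6, -0.4, 5.8]
grip_width: 0.0004
```

Request:
step_arm:
  targets:
    - [0,1,0,0,0,0]
    - [0,1,0,0,0,0]
    - [0,1,0,0,0,0]

```text
time_s: 9.12
ee_pos: [0.4451, -0.057, 0.0792]
eef_rot: [-1.571, -0.0, -3.09]
force: [-4.2, -0.3, 5.2]
grip_width: 0.0005
```

Request:
step_arm:
  targets:
    - [0,1,0,0,0,0]
    - [0,1,0,0,0,0]
    - [0,1,0,0,0,0]

```text
time_s: 9.5
ee_pos: [0.445, -0.0569, 0.0762]
eef_rot: [-1.571, -0.001, -3.09]
force: [-4.2, -1.2, 5.6]
grip_width: 0.0006
```

Request:
step_arm:
  targets:
    - [0,1,0,0,0,0]
    - [0,1,0,0,0,0]
    - [0,1,0,0,0,0]

```text
time_s: 9.88
ee_pos: [0.445, -0.0569, 0.0731]
eef_rot: [-1.571, -0.001, -3.09]
force: [-3.1, -0.6, 5.1]
grip_width: 0.0006
```

Request:
step_arm:
  targets:
    - [0,1,0,0,0,0]
    - [0,1,0,0,0,0]
    - [0,1,0,0,0,0]

```text
time_s: 10.25
ee_pos: [0.4449, -0.0569, 0.0701]
eef_rot: [-1.571, -0.001, -3.09]
force: [-4.3, 0.6, 5.5]
grip_width: 0.0007
```

Request:
step_arm:
  targets:
    - [0,1,0,0,0,0]
    - [0,1,0,0,0,0]
    - [0,1,0,0,0,0]

```text
time_s: 10.62
ee_pos: [0.4448, -0.0569, 0.0671]
eef_rot: [-1.571, -0.001, -3.09]
force: [-5.3, 0.8, 6.2]
grip_width: 0.0004
```

Request:
step_arm:
  targets:
    - [0,1,0,0,0,0]
    - [0,1,0,0,0,0]
    - [0,1,0,0,0,0]

```text
time_s: 11.0
ee_pos: [0.4447, -0.057, 0.064]
eef_rot: [-1.571, -0.001, -3.09]
force: [-6.3, -1.0, 6.6]
grip_width: 0.0007
```

Request:
step_arm:
  targets:
    - [0,1,0,0,0,0]
    - [0,1,0,0,0,0]
    - [0,1,0,0,0,0]

```text
time_s: 11.38
ee_pos: [0.4446, -0.0569, 0.061]
eef_rot: [-1.571, -0.001, -3.09]
force: [-5.5, -0.2, 5.4]
grip_width: 0.0006
```

Request:
step_arm:
  targets:
    - [0,1,0,0,0,0]
    - [0,1,0,0,0,0]
    - [0,1,0,0,0,0]

```text
time_s: 11.75
ee_pos: [0.4446, -0.0569, 0.058]
eef_rot: [-1.571, -0.001, -3.09]
force: [-5.1, -0.9, 5.0]
grip_width: 0.0002
```

Request:
step_arm:
  targets:
    - [0,1,0,0,0,0]
    - [0,1,0,0,0,0]
    - [0,1,0,0,0,0]

```text
time_s: 12.12
ee_pos: [0.4447, -0.0569, 0.055]
eef_rot: [-1.571, -0.001, -3.09]
force: [-5.2, -1.0, 5.8]
grip_width: 0.0005
```

Request:
step_arm:
  targets:
    - [0,1,0,0,0,0]
    - [0,1,0,0,0,0]
    - [0,1,0,0,0,0]

```text
time_s: 12.5
ee_pos: [0.4449, -0.0569, 0.0521]
eef_rot: [-1.571, -0.001, -3.09]
force: [-3.6, 0.1, 6.2]
grip_width: 0.0005
```

Request:
step_arm:
  targets:
    - [0,1,0,0,0,0]
    - [0,1,0,0,0,0]
    - [0,1,0,0,0,0]

```text
time_s: 12.88
ee_pos: [0.4451, -0.057, 0.0492]
eef_rot: [-1.571, -0.0, -3.09]
force: [-3.9, -0.6, 7.7]
grip_width: 0.0006
```

Request:
step_arm:
  targets:
    - [0,1,0,0,0,0]
    - [0,1,0,0,0,0]

```text
time_s: 13.12
ee_pos: [0.4453, -0.0569, 0.0475]
eef_rot: [-1.571, 0.0, -3.09]
force: [-5.0, -0.5, 10.1]
grip_width: 0.0004
```

Request:
step_arm:
  targets:
    - [0,1,0,0,0,0]
    - [0,0.5,0,0,0,0]

```text
time_s: 13.38
ee_pos: [0.4455, -0.057, 0.0461]
eef_rot: [-1.571, 0.001, -3.09]
force: [-4.5, 1.1, 11.6]
grip_width: 0.0004
```

Request:
step_arm:
  targets:
    - [0,1,0,0,0,0]
    - [0,0.5,0,0,0,0]

```text
time_s: 13.62
ee_pos: [0.4456, -0.057, 0.0448]
eef_rot: [-1.571, 0.001, -3.09]
force: [-4.6, 0.7, 12.7]
grip_width: 0.0006
```

Request:
step_arm:
  targets:
    - [0,1,0,0,0,0]
    - [0,1,0,0,0,0]

```text
time_s: 13.88
ee_pos: [0.4459, -0.057, 0.043]
eef_rot: [-1.571, 0.002, -3.09]
force: [-4.6, 0.7, 15.3]
grip_width: 0.0005
```

Request:
step_arm:
  targets:
    - [0,0.5,0,0,0,0]
    - [0,0,0,0,0,0]

```text
time_s: 14.12
ee_pos: [0.446, -0.057, 0.0425]
eef_rot: [-1.57, 0.002, -3.09]
force: [-4.3, 0.2, 13.2]
grip_width: 0.0002
```

Run:
```python
from h import *
st();crop("scene","s5");st()
```

```text
{'time_s': 14.125, 'ee_pos': [0.446, -0.057, 0.0425], 'eef_rot': [-1.5704, 0.0017, -3.0901], 'force': [-4.3056, 0.2464, 13.158], 'moment': [0.2113, 0.554, 0.0211], 'grip_width': 0.0002, 'qpos': [-0.2086, 0.2315, 1.9253, 0.0001, 0.9831, 1.3106]}
scene x0,y0 251 139 f 4
{'time_s': 14.175, 'ee_pos': [0.446, -0.057, 0.0426], 'eef_rot': [-1.5704, 0.0018, -3.0901], 'force': [-3.6414, 0.6348, 13.4298], 'moment': [0.2754, 0.5606, 0.0246], 'grip_width': 0.0004, 'qpos': [-0.2086, 0.2314, 1.9252, 0.0001, 0.9831, 1.3106]}
```

View pics/s5.png

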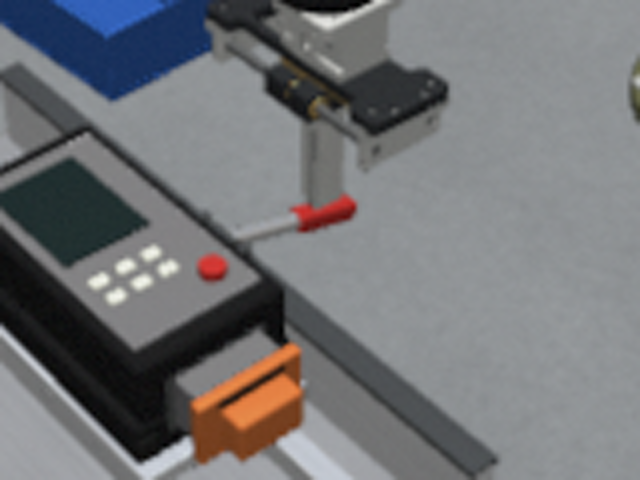

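The lever is biting, about 10° below level. The held force has relaxed to 13.3 N, so I'll press a little more to sit mid-range.

Request:
step_arm:
  targets:
    - [0,1,0,0,0,0]
    - [0,1,0,0,0,0]
    - [0,0,0,0,0,0]
    - [0,0,0,0,0,0]

```text
time_s: 14.68
ee_pos: [0.4463, -0.057, 0.0408]
eef_rot: [-1.57, 0.002, -3.09]
force: [-3.2, 1.5, 15.7]
grip_width: 0.0007
```

Run:
```python
from h import *
st()
```

```text
{'time_s': 14.675, 'ee_pos': [0.4463, -0.057, 0.0408], 'eef_rot': [-1.5703, 0.0025, -3.0901], 'force': [-3.201, 1.5362, 15.6692], 'moment': [0.3755, 0.463, 0.0022], 'grip_width': 0.0007, 'qpos': [-0.2085, 0.2345, 1.9264, 0.0002, 0.9782, 1.3106]}
```

15.7 N held, so I'll lift off vertically and then look.

Request:
step_arm:
  targets:
    - [0,-3,0,0,0,0]
    - [0,-5,0,0,0,0]
    - [0,-10,0,0,0,0]
    - [0,-30,0,0,0,0]
    - [0,-40,0,0,0,0]
    - [0,-40,0,0,0,0]
    - [0,-30,0,0,0,0]
    - [0,0,0,0,0,0]

```text
time_s: 15.68
ee_pos: [0.4461, -0.057, 0.1998]
eef_rot: [-1.57, 0.004, -3.09]
force: [0.1, -0.2, -0.3]
grip_width: 0.0002
```

Run:
```python
from h import *
import pickle
st();c=wr("pics/w6.png");pickle.dump(c,open("w6.pkl","wb"));crop("scene","s6",half=(90,75),X=[.55,0,.1],f=4)
print(pr(SC,np.array([.55,0,.1])))
```

```text
{'time_s': 15.675, 'ee_pos': [0.4461, -0.057, 0.1998], 'eef_rot': [-1.5698, 0.0039, -3.0901], 'force': [0.1433, -0.21, -0.3356], 'moment': [0.0165, -0.0109, 0.0478], 'grip_width': 0.0002, 'qpos': [-0.2087, 0.0434, 1.7417, 0.0, 1.3524, 1.3107]}
scene x0,y0 223 135 f 4
[313.23467157 210.45638633]
```

View pics/w6.png

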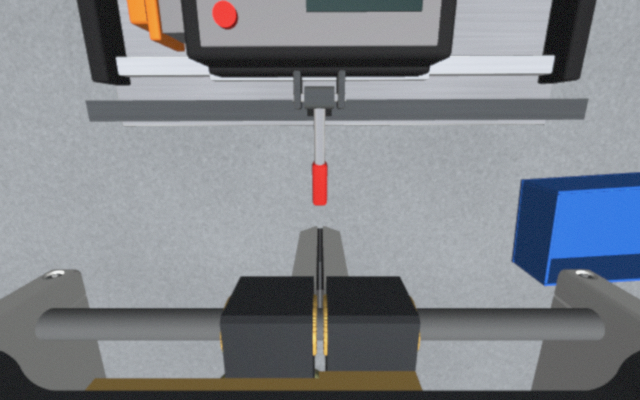

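View pics/s6.png

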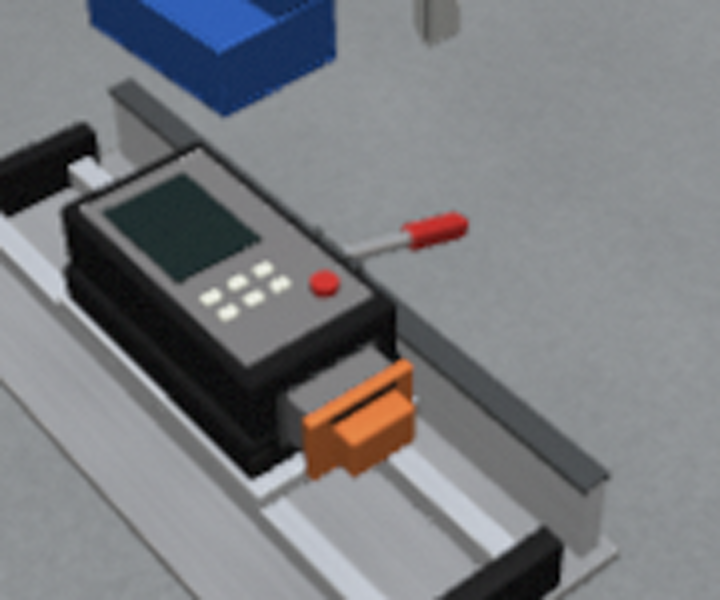

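The lever stays down with its grip at crop (440,230), about 10° below level. Next I'll go over the cassette side for a close look.

Request:
step_arm:
  targets:
    - [-22,0,-27,0,0,0]
    - [-22,0,-27,0,0,0]
    - [-22,0,-27,0,0,0]
    - [-22,0,-27,0,0,0]
    - [-22,0,-27,0,0,0]
    - [-22,0,-27,0,0,0]
    - [-22,0,-27,0,0,0]
    - [-22,0,-29,0,0,0]
    - [0,0,0,0,0,0]

```text
time_s: 16.9
ee_pos: [0.6097, 0.1714, 0.1951]
eef_rot: [-1.57, -0.003, -3.088]
force: [0.7, -0.8, 0.8]
grip_width: 0.0005
```

Run:
```python
from h import *
import pickle
st();c=wr("pics/w7.png");pickle.dump(c,open("w7.pkl","wb"))
crop("top","t7",half=(95,65),X=[.62,-.05,.1],f=4)
```

```text
{'time_s': 16.9, 'ee_pos': [0.6097, 0.1714, 0.1951], 'eef_rot': [-1.5704, -0.0033, -3.0883], 'force': [0.7497, -0.8328, 0.7757], 'moment': [0.0298, 0.0156, -0.0218], 'grip_width': 0.0005, 'qpos': [0.2161, 0.4743, 1.2148, 0.0002, 1.4558, 1.7336]}
top x0,y0 231 101 f 4
```

View pics/w7.png

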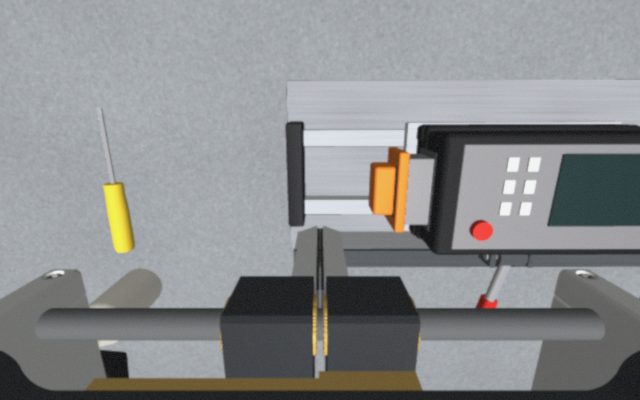

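View pics/t7.png

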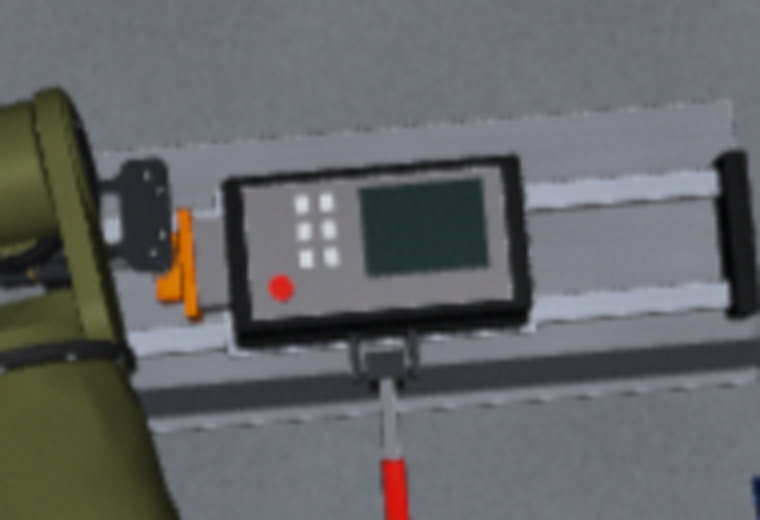

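Run:
```python
from h import *
import pickle
c=pickle.load(open("w7.pkl","rb"))
P=lambda n,a:print(n,np.round(a,4))
P('block outer top',[bp(c,373,163,.128),bp(c,373,214,.128)])
P('plate top outer',[bp(c,392,149,.137),bp(c,399,231,.137)])
P('driver',bp(c,120,230,.015)); P('bottle',[bp(c,147,285,.15)]);P('bottle top',bp(TOP,161,239,.15))
P('end stop inner',[bp(c,303,123,.057),bp(c,303,225,.057)])
c6=pickle.load(open("w6.pkl","rb"))
P('grip now',[bp(c6,320,163,.10),bp(c6,320,205,.09),bp(c6,320,184,.095)])
```

```text
block outer top [[0.6454 0.1221 0.128 ]
 [0.594  0.1168 0.128 ]]
plate top outer [[0.6606 0.1077 0.137 ]
 [0.5807 0.0911 0.137 ]]
driver [0.5127 0.4513 0.015 ]
bottle [[0.5147 0.3384 0.15  ]]
bottle top [0.4127 0.4329 0.15  ]
end stop inner [[0.6765 0.1943 0.057 ]
 [0.5508 0.1893 0.057 ]]
grip now [[ 0.4744 -0.056   0.1   ]
 [ 0.4245 -0.0586  0.09  ]
 [ 0.4503 -0.0573  0.095 ]]
```

Request:
step_arm:
  targets:
    - [-7,20,0,0,0,0]
    - [0,30,0,0,0,0]
    - [0,30,0,0,0,0]
    - [0,30,0,0,0,0]
    - [0,15,0,0,0,0]
    - [0,9,0,0,0,0]
    - [0,0,0,0,0,0]

```text
time_s: 17.88
ee_pos: [0.6169, 0.1701, 0.0635]
eef_rot: [-1.571, -0.0, -3.09]
force: [-1.0, -0.2, -0.3]
grip_width: 0.0001
```

Run:
```python
from h import *
import pickle
st();c=wr("pics/w8.png");pickle.dump(c,open("w8.pkl","wb"))
crop("scene","s8",half=(75,60),X=[.62,.1,.15],f=5)
```

```text
{'time_s': 17.875, 'ee_pos': [0.6169, 0.1701, 0.0635], 'eef_rot': [-1.5707, -0.0001, -3.0903], 'force': [-1.013, -0.1861, -0.2543], 'moment': [-0.0008, 0.0226, -0.0229], 'grip_width': 0.0001, 'qpos': [0.2118, 0.5911, 1.3495, -0.0, 1.2011, 1.7313]}
scene x0,y0 238 171 f 5
```

View pics/w8.png

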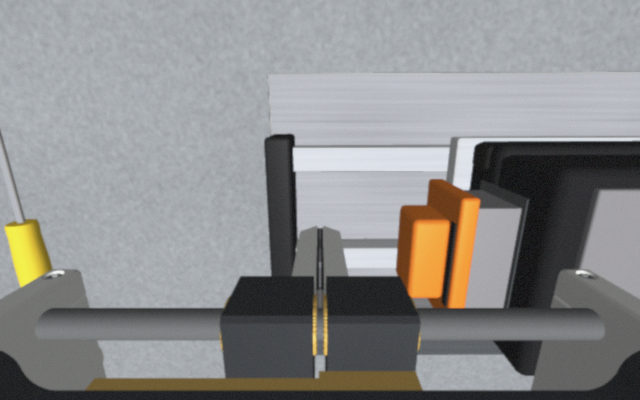

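View pics/s8.png

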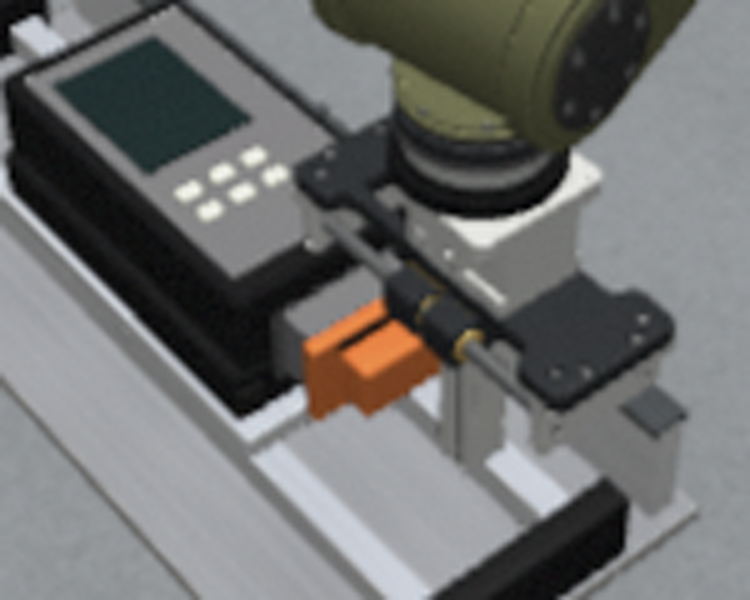

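```bash
python3 - <<'E'
from h import *
import pickle
c=pickle.load(open("w8.pkl","rb"))
P=lambda n,a:print(n,np.round(a,4))
P('block outer top edge',[bp(c,399,206,.128),bp(c,399,296,.128)])
for z in(.09,.1,.11,.12):
    print(z,[(np.round((pr(SC,np.array([.617+a,.170+b,z]))-[238,171])*5)).tolist() for a,b in((.008,.0125),(.008,-.0125),(-.008,.0125))])
P('plate',[bp(c,433,180,.137)])
E
python3 - <<'E'
import cv2
a=cv2.imread("pics/s8.png")[330:500,380:560];cv2.imwrite("pics/s8c.png",cv2.resize(a,None,fx=4,fy=3.5))
E
```

```text
block outer top edge [[0.6498 0.1292 0.128 ]
 [0.5948 0.1223 0.128 ]]
0.09 [[474.0, 494.0], [442.0, 461.0], [501.0, 478.0]]
0.1 [[474.0, 481.0], [442.0, 447.0], [501.0, 464.0]]
0.11 [[474.0, 467.0], [442.0, 433.0], [502.0, 451.0]]
0.12 [[475.0, 453.0], [442.0, 419.0], [502.0, 437.0]]
plate [[0.6668 0.1167 0.137 ]]
```

View pics/s8c.png

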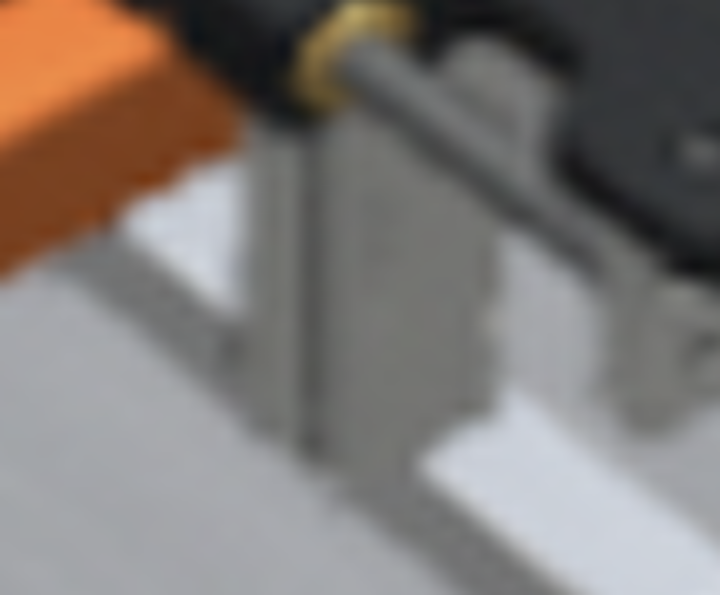

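Tip height is about 0.10–0.107, which overlaps the block's 0.096–0.128. The block face is at y ≈ 0.122–0.129, and the finger face at about 0.158. Now I approach along -y.

Request:
step_arm:
  targets:
    - [0,4,6,0,0,0]
    - [0,0,8,0,0,0]
    - [0,0,6,0,0,0]
    - [0,0,3,0,0,0]
    - [0,0,2,0,0,0]
    - [0,0,0,0,0,0]

```text
time_s: 18.73
ee_pos: [0.6181, 0.1452, 0.0596]
eef_rot: [-1.571, 0.0, -3.09]
force: [0.3, -0.6, 0.5]
grip_width: 0.0002
```

Request:
step_arm:
  targets:
    - [0,0,1.5,0,0,0]
    - [0,0,1.5,0,0,0]

```text
time_s: 18.98
ee_pos: [0.6182, 0.1423, 0.0595]
eef_rot: [-1.571, -0.0, -3.09]
force: [-0.3, -0.1, 1.5]
grip_width: 0.0003
```

Request:
step_arm:
  targets:
    - [0,0,1.5,0,0,0]
    - [0,0,1.5,0,0,0]

```text
time_s: 19.23
ee_pos: [0.6184, 0.1392, 0.0596]
eef_rot: [-1.571, 0.0, -3.09]
force: [-0.5, 0.1, 0.8]
grip_width: 0.0006
```

Request:
step_arm:
  targets:
    - [0,0,1.5,0,0,0]
    - [0,0,1.5,0,0,0]

```text
time_s: 19.48
ee_pos: [0.6186, 0.1362, 0.0596]
eef_rot: [-1.571, 0.0, -3.09]
force: [-0.8, -0.2, -0.0]
grip_width: 0.0005
```

Request:
step_arm:
  targets:
    - [0,0,1.5,0,0,0]
    - [0,0,1.5,0,0,0]

```text
time_s: 19.73
ee_pos: [0.6187, 0.1332, 0.0596]
eef_rot: [-1.571, -0.0, -3.09]
force: [0.5, 0.2, 0.2]
grip_width: 0.0006
```

Request:
step_arm:
  targets:
    - [0,0,1,0,0,0]
    - [0,0,1,0,0,0]
    - [0,0,1,0,0,0]

```text
time_s: 20.1
ee_pos: [0.6189, 0.1309, 0.0596]
eef_rot: [-1.572, 0.0, -3.09]
force: [1.1, 6.6, -0.9]
grip_width: 0.0007
```

Contact at y = 0.131. Now I push gently.

Request:
step_arm:
  targets:
    - [0,0,1,0,0,0]
    - [0,0,1,0,0,0]
    - [0,0,1,0,0,0]

```text
time_s: 20.48
ee_pos: [0.619, 0.1286, 0.0596]
eef_rot: [-1.572, 0.0, -3.089]
force: [-0.0, 8.1, -1.1]
grip_width: 0.0004
```

Request:
step_arm:
  targets:
    - [0,0,1,0,0,0]
    - [0,0,1,0,0,0]
    - [0,0,1,0,0,0]

```text
time_s: 20.85
ee_pos: [0.6192, 0.1256, 0.0596]
eef_rot: [-1.572, 0.0, -3.089]
force: [1.1, 7.7, -0.4]
grip_width: 0.0005
```

Run:
```python
from h import *
st();wr("pics/w9.png")
crop("top","t9",half=(95,65),X=[.62,-.05,.1],f=4)
a=cv2.imread("pics/t7.png");b=cv2.imread("pics/t9.png")
# shift of case patch
t=a[170:350,300:540]
r=cv2.matchTemplate(b,t,cv2.TM_CCOEFF_NORMED);print(cv2.minMaxLoc(r))
```

```text
{'time_s': 20.85, 'ee_pos': [0.6192, 0.1256, 0.0596], 'eef_rot': [-1.5725, 0.0004, -3.0895], 'force': [1.0711, 7.7381, -0.3958], 'moment': [1.4482, -0.0276, 0.0682], 'grip_width': 0.0005, 'qpos': [0.1413, 0.5777, 1.3805, 0.0018, 1.1829, 1.6593]}
top x0,y0 231 101 f 4
(-0.4742180109024048, 0.9988279938697815, (493, 244), (300, 170))
```

View pics/w9.png

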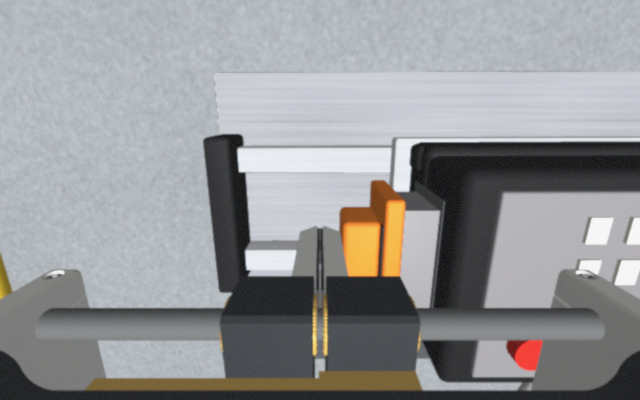

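The carriage has not shifted (template match at the same pixel), and the cassette is sliding at about 8 N. Next I'll push on.

Request:
step_arm:
  targets:
    - [0,0,1.5,0,0,0]
    - [0,0,1.5,0,0,0]
    - [0,0,1.5,0,0,0]
    - [0,0,1.5,0,0,0]

```text
time_s: 21.45
ee_pos: [0.6195, 0.1196, 0.0596]
eef_rot: [-1.572, 0.0, -3.089]
force: [0.7, 8.3, -1.4]
grip_width: 0.0005
```

Request:
step_arm:
  targets:
    - [0,0,1,0,0,0]
    - [0,0,1,0,0,0]
    - [0,0,1,0,0,0]

```text
time_s: 21.82
ee_pos: [0.6197, 0.1166, 0.0596]
eef_rot: [-1.572, 0.0, -3.089]
force: [1.1, 8.1, -0.1]
grip_width: 0.0004
```

Request:
step_arm:
  targets:
    - [0,0,1,0,0,0]
    - [0,0,1,0,0,0]

```text
time_s: 22.08
ee_pos: [0.6198, 0.1146, 0.0596]
eef_rot: [-1.572, 0.0, -3.089]
force: [1.1, 8.5, -1.3]
grip_width: 0.0004
```

Request:
step_arm:
  targets:
    - [0,0,0.5,0,0,0]
    - [0,0,0.5,0,0,0]

```text
time_s: 22.32
ee_pos: [0.6198, 0.1136, 0.0596]
eef_rot: [-1.572, 0.0, -3.089]
force: [0.9, 7.6, -0.3]
grip_width: 0.0003
```

Request:
step_arm:
  targets:
    - [0,0,0.5,0,0,0]
    - [0,0,0.5,0,0,0]

```text
time_s: 22.58
ee_pos: [0.6199, 0.1126, 0.0596]
eef_rot: [-1.572, 0.0, -3.089]
force: [0.6, 7.6, -1.3]
grip_width: 0.0007
```

Request:
step_arm:
  targets:
    - [0,0,0.5,0,0,0]
    - [0,0,0.5,0,0,0]

```text
time_s: 22.82
ee_pos: [0.6199, 0.1116, 0.0596]
eef_rot: [-1.572, 0.0, -3.089]
force: [0.4, 8.2, 0.0]
grip_width: 0.0006
```

Request:
step_arm:
  targets:
    - [0,0,0.5,0,0,0]
    - [0,0,0.5,0,0,0]

```text
time_s: 23.08
ee_pos: [0.62, 0.1106, 0.0596]
eef_rot: [-1.572, 0.0, -3.09]
force: [0.7, 8.6, -0.7]
grip_width: 0.0006
```

Request:
step_arm:
  targets:
    - [0,0,0.5,0,0,0]
    - [0,0,0.5,0,0,0]

```text
time_s: 23.32
ee_pos: [0.62, 0.1096, 0.0596]
eef_rot: [-1.572, 0.0, -3.09]
force: [0.6, 7.9, -0.6]
grip_width: 0.0005
```

Request:
step_arm:
  targets:
    - [0,0,0.5,0,0,0]
    - [0,0,0.5,0,0,0]

```text
time_s: 23.58
ee_pos: [0.6201, 0.1086, 0.0596]
eef_rot: [-1.572, 0.0, -3.089]
force: [1.0, 9.4, -0.5]
grip_width: 0.0002
```

Request:
step_arm:
  targets:
    - [0,0,0.5,0,0,0]
    - [0,0,0.5,0,0,0]

```text
time_s: 23.82
ee_pos: [0.6202, 0.1076, 0.0596]
eef_rot: [-1.572, 0.0, -3.089]
force: [-0.1, 8.7, -0.9]
grip_width: 0.0006
```

Request:
step_arm:
  targets:
    - [0,0,0.5,0,0,0]
    - [0,0,0.5,0,0,0]

```text
time_s: 24.08
ee_pos: [0.6202, 0.1066, 0.0596]
eef_rot: [-1.572, 0.0, -3.089]
force: [0.7, 8.9, -0.5]
grip_width: 0.0003
```

Run:
```python
from h import *
st();wr("pics/w10.png")
crop("top","t10",half=(95,65),X=[.62,-.05,.1],f=4)
crop("scene","s10",half=(75,60),X=[.62,.1,.15],f=5)
a=cv2.imread("pics/t7.png");b=cv2.imread("pics/t10.png")
r=cv2.matchTemplate(b,a[170:350,300:540],cv2.TM_CCOEFF_NORMED);print(cv2.minMaxLoc(r))
```

```text
{'time_s': 24.075, 'ee_pos': [0.6202, 0.1066, 0.0596], 'eef_rot': [-1.5725, 0.0005, -3.0895], 'force': [0.6923, 8.895, -0.4541], 'moment': [1.4124, -0.1503, 0.0743], 'grip_width': 0.0003, 'qpos': [0.1112, 0.5724, 1.3888, 0.0018, 1.1798, 1.6292]}
top x0,y0 231 101 f 4
scene x0,y0 238 171 f 5
(-0.47371435165405273, 0.9988210201263428, (493, 244), (300, 170))
```

View pics/w10.png

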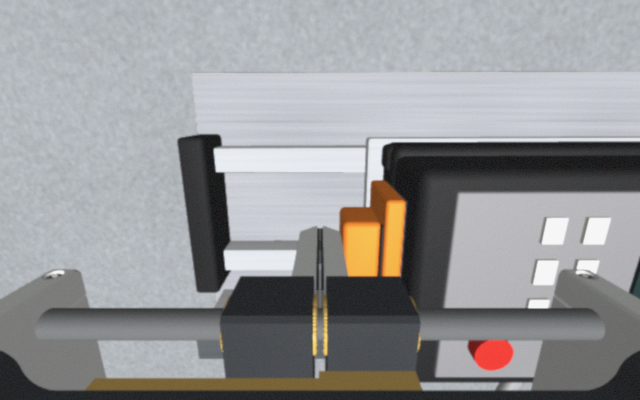

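View pics/s10.png

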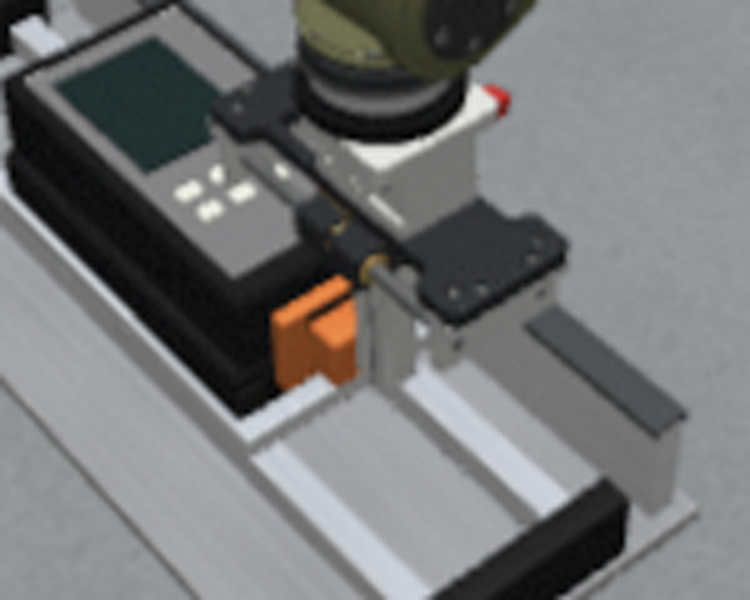

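The plate is nearly at the case end and the carriage is unmoved. I'll continue in 1 mm increments until the stop.

Request:
step_arm:
  targets:
    - [0,0,0.5,0,0,0]
    - [0,0,0.5,0,0,0]

```text
time_s: 24.48
ee_pos: [0.6203, 0.1059, 0.0596]
eef_rot: [-1.573, 0.001, -3.089]
force: [1.0, 11.8, 0.2]
grip_width: 0.0004
```

Request:
step_arm:
  targets:
    - [0,0,0.4,0,0,0]
    - [0,0,0,0,0,0]

```text
time_s: 24.72
ee_pos: [0.6202, 0.1059, 0.0596]
eef_rot: [-1.573, 0.001, -3.089]
force: [1.1, 12.5, -1.1]
grip_width: 0.0004
```

Request:
step_arm:
  targets:
    - [0,0,0.4,0,0,0]
    - [0,0,0,0,0,0]
    - [0,0,0,0,0,0]

```text
time_s: 25.1
ee_pos: [0.6202, 0.1059, 0.0596]
eef_rot: [-1.574, 0.001, -3.089]
force: [1.1, 13.3, -0.7]
grip_width: 0.0002
```

Run:
```python
from h import *
st()
crop("top","t11",half=(95,65),X=[.62,-.05,.1],f=4)
a=cv2.imread("pics/t7.png");b=cv2.imread("pics/t11.png")
r=cv2.matchTemplate(b,a[170:350,300:540],cv2.TM_CCOEFF_NORMED);print(cv2.minMaxLoc(r))
```

```text
{'time_s': 25.1, 'ee_pos': [0.6202, 0.1059, 0.0596], 'eef_rot': [-1.5738, 0.0006, -3.089], 'force': [1.1024, 13.3202, -0.6541], 'moment': [2.5452, -0.1291, 0.0537], 'grip_width': 0.0002, 'qpos': [0.1094, 0.572, 1.3894, 0.0032, 1.1794, 1.6264]}
top x0,y0 231 101 f 4
(-0.4750295579433441, 0.9986635446548462, (493, 244), (300, 170))
```

The cassette is against the hard stop: y stayed at 0.1059 while the force rose to 13 N. The carriage is unmoved. I'll retract, rise and inspect.

Request:
step_arm:
  targets:
    - [0,0,-5,0,0,0]
    - [0,0,-20,0,0,0]
    - [0,0,-20,0,0,0]
    - [0,-40,0,0,0,0]
    - [0,-50,0,0,0,0]
    - [0,-50,0,0,0,0]
    - [0,0,0,0,0,0]

```text
time_s: 26.02
ee_pos: [0.6193, 0.1499, 0.204]
eef_rot: [-1.572, 0.007, -3.089]
force: [-0.2, 0.2, -1.5]
grip_width: 0.0004
```

Run:
```python
from h import *
import pickle
st();c=wr("pics/w12.png");pickle.dump(c,open("w12.pkl","wb"))
crop("scene","s12",half=(75,60),X=[.58,.03,.12],f=5)
```

```text
{'time_s': 26.025, 'ee_pos': [0.6193, 0.1499, 0.204], 'eef_rot': [-1.5716, 0.0072, -3.0894], 'force': [-0.2426, 0.1845, -1.5437], 'moment': [0.0493, -0.035, 0.0003], 'grip_width': 0.0004, 'qpos': [0.1801, 0.4714, 1.1988, -0.0001, 1.4641, 1.6987]}
scene x0,y0 235 156 f 5
```

View pics/w12.png

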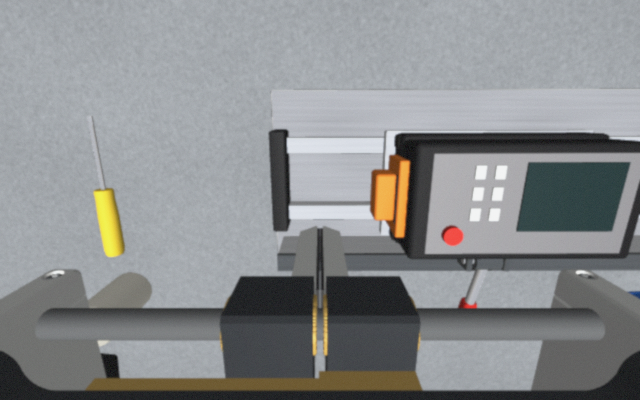

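View pics/s12.png

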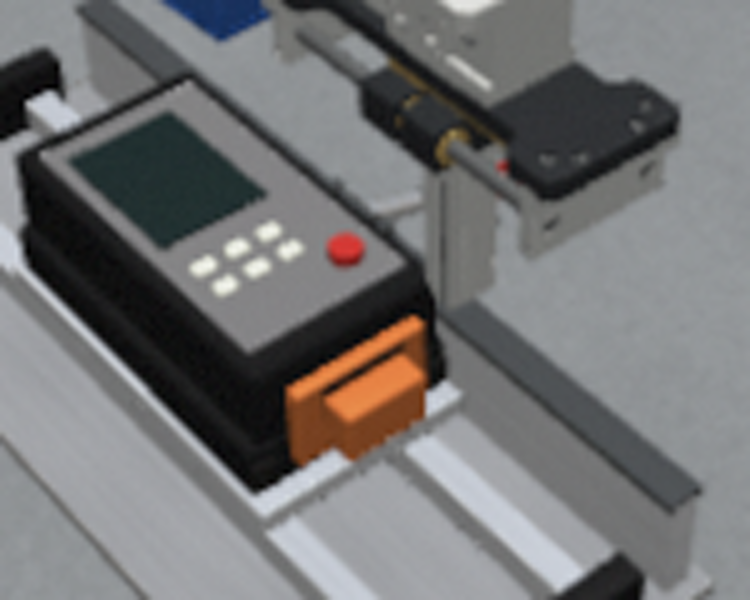

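The plate is flush against the case end, so the cassette is home. Next I'll go back over the lever and open to about 60 mm.

Request:
step_arm:
  targets:
    - [23,0,25,0,0,0]
    - [23,0,25,0,0,0]
    - [23,0,25,0,0,0]
    - [23,0,25,0,0,0]
    - [23,0,25,0,0,0]
    - [23,0,25,0,0,0]
    - [23,0,25,0,0,0]
    - [24,0,23,0,0,0]
    - [0,0,0,0,0,0]
    - [0,0,0,0,0,0]
  gripper: 0.28
  squeeze: 25

```text
time_s: 27.38
ee_pos: [0.4435, -0.0583, 0.1988]
eef_rot: [-1.571, -0.001, -3.09]
force: [0.6, 0.3, -0.6]
grip_width: 0.0598
```

Run:
```python
from h import *
import pickle
st();c=wr("pics/w13.png");pickle.dump(c,open("w13.pkl","wb"));st()
```

```text
{'time_s': 27.375, 'ee_pos': [0.4435, -0.0583, 0.1988], 'eef_rot': [-1.5713, -0.0012, -3.0902], 'force': [0.6206, 0.3152, -0.6007], 'moment': [0.0212, 0.0044, 0.0032], 'grip_width': 0.0598, 'qpos': [-0.2127, 0.0423, 1.7453, 0.0002, 1.3553, 1.3066]}
{'time_s': 27.425, 'ee_pos': [0.4436, -0.0581, 0.1989], 'eef_rot': [-1.5712, -0.001, -3.0896], 'force': [-0.4597, -0.346, -0.6218], 'moment': [-0.0311, 0.0541, -0.0094], 'grip_width': 0.0604, 'qpos': [-0.2123, 0.0424, 1.7449, 0.0001, 1.3554, 1.3064]}
```

View pics/w13.png

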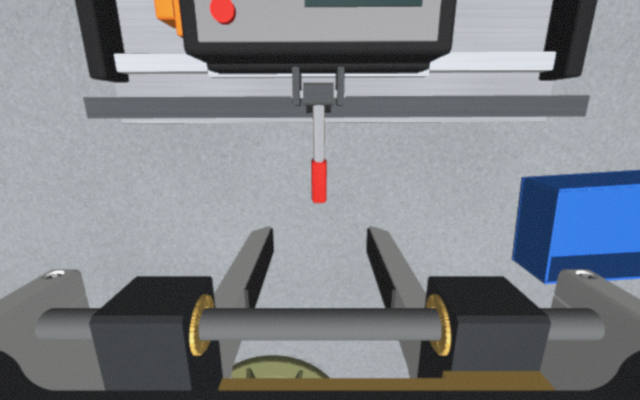

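Request:
step_arm:
  targets:
    - [0,30,-1,0,0,0]
    - [0,35,0,0,0,0]
    - [0,35,0,0,0,0]
    - [0,30,0,0,0,0]
    - [0,20,0,0,0,0]
    - [0,0,0,0,0,0]

```text
time_s: 28.18
ee_pos: [0.4427, -0.057, 0.0482]
eef_rot: [-1.572, -0.003, -3.089]
force: [-0.1, 0.6, 1.0]
grip_width: 0.0603
```

Run:
```python
from h import *
import pickle
st();c=wr("pics/w14.png");pickle.dump(c,open("w14.pkl","wb"));crop("scene","s14",X=[.45,-.057,.1],half=(70,55),f=5)
```

```text
{'time_s': 28.175, 'ee_pos': [0.4427, -0.057, 0.0482], 'eef_rot': [-1.5717, -0.0031, -3.0892], 'force': [-0.0539, 0.615, 1.0021], 'moment': [0.0146, -0.0011, 0.0308], 'grip_width': 0.0603, 'qpos': [-0.2101, 0.2188, 1.9252, 0.0001, 1.0009, 1.3082]}
scene x0,y0 260 130 f 5
```

View pics/w14.png

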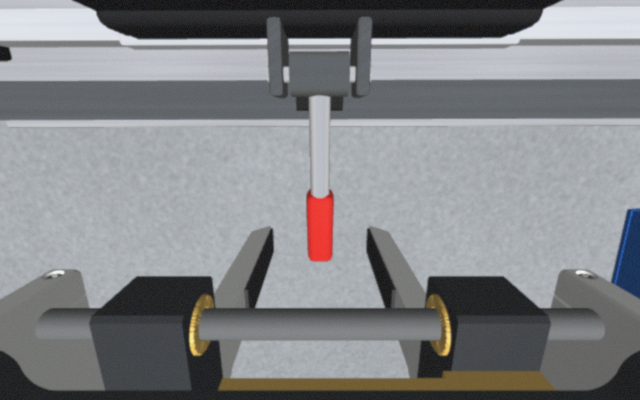

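View pics/s14.png

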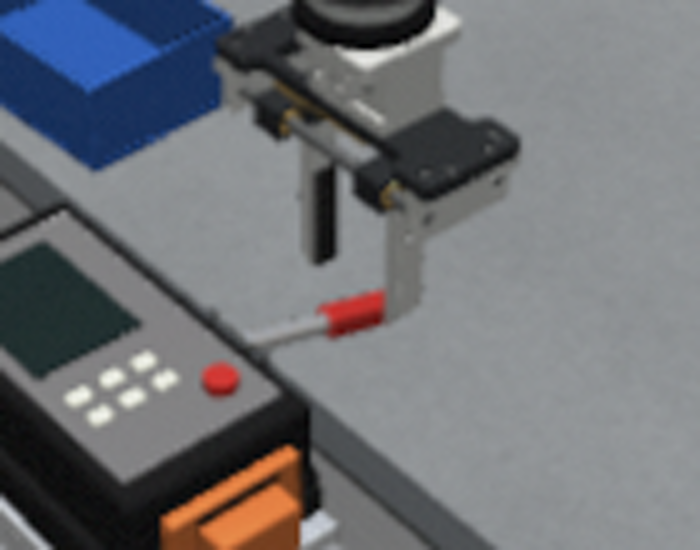

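Run:
```python
from h import *
import pickle
c=pickle.load(open("w14.pkl","rb"))
print(bp(c,320,191,.094).round(4),bp(c,320,259,.082).round(4),bp(c,320,98,.11).round(4))
```

```text
[ 0.4772 -0.0553  0.094 ] [ 0.4265 -0.0581  0.082 ] [ 0.5288 -0.0525  0.11  ]
```

Run:
```python
from h import *
for h in ((.541,-.0515),(.547,-.0515)):
  for b in(.1,.2,.3,.4):
    q=[np.array([h[0]-s*np.cos(b),h[1]-.05*s,.098-s*np.sin(b)]) for s in(.072,.128)]
    print(h[0],b,[((pr(SC,x)-[223,135])*4).round().tolist() for x in q],q[1].round(3),q[0].round(3))
```

```text
0.541 0.1 [[408.0, 222.0], [467.0, 196.0]] [ 0.414 -0.058  0.085] [ 0.469 -0.055  0.091]
0.541 0.2 [[407.0, 230.0], [464.0, 210.0]] [ 0.416 -0.058  0.073] [ 0.47  -0.055  0.084]
0.541 0.3 [[405.0, 238.0], [460.0, 224.0]] [ 0.419 -0.058  0.06 ] [ 0.472 -0.055  0.077]
0.541 0.4 [[402.0, 247.0], [455.0, 239.0]] [ 0.423 -0.058  0.048] [ 0.475 -0.055  0.07 ]
0.547 0.1 [[401.0, 225.0], [460.0, 199.0]] [ 0.42  -0.058  0.085] [ 0.475 -0.055  0.091]
0.547 0.2 [[400.0, 233.0], [458.0, 213.0]] [ 0.422 -0.058  0.073] [ 0.476 -0.055  0.084]
0.547 0.3 [[398.0, 242.0], [454.0, 228.0]] [ 0.425 -0.058  0.06 ] [ 0.478 -0.055  0.077]
0.547 0.4 [[395.0, 250.0], [449.0, 242.0]] [ 0.429 -0.058  0.048] [ 0.481 -0.055  0.07 ]
```

The grip is centred between the fingers (col 320) and the lever is about 0.27 rad below level, so grip z is about 0.070. I'll descend so the pads straddle it.

Request:
step_arm:
  targets:
    - [0,15,0,0,0,0]
    - [0,15,0,0,0,0]
    - [0,8,0,0,0,0]
    - [0,4,0,0,0,0]
    - [0,0,0,0,0,0]

```text
time_s: 28.9
ee_pos: [0.4433, -0.0578, 0.0074]
eef_rot: [-1.571, -0.0, -3.09]
force: [0.6, -0.2, 1.4]
grip_width: 0.0606
```

Run:
```python
from h import *
st();c=wr("pics/w15.png");crop("scene","s15",X=[.45,-.057,.1],half=(70,55),f=5)
```

```text
{'time_s': 28.9, 'ee_pos': [0.4433, -0.0578, 0.0074], 'eef_rot': [-1.5709, -0.0003, -3.0901], 'force': [0.6416, -0.2441, 1.3512], 'moment': [-0.0076, 0.0102, 0.046], 'grip_width': 0.0606, 'qpos': [-0.2116, 0.2886, 1.9537, 0.0, 0.8996, 1.3077]}
scene x0,y0 260 130 f 5
```

View pics/w15.png

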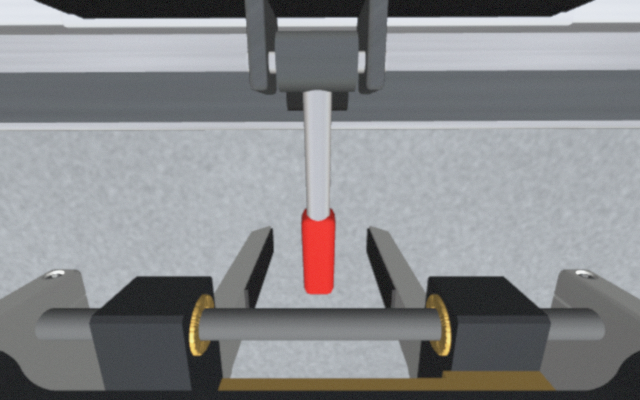

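View pics/s15.png

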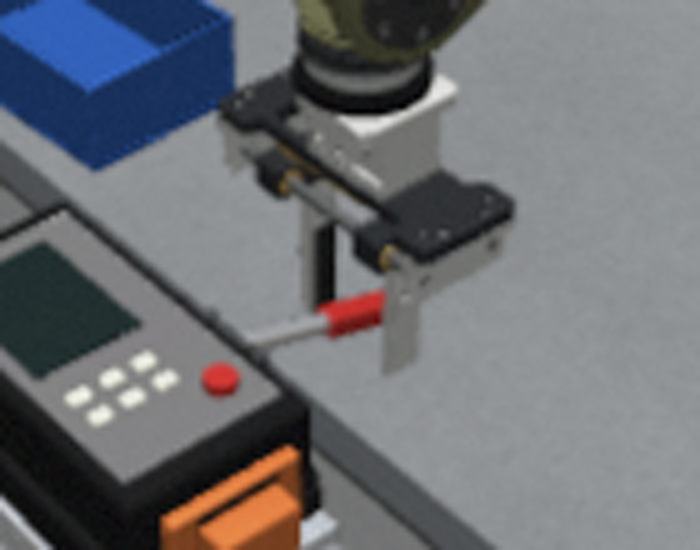

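The grip lies about 20 mm above the tips and 1 mm off centre. I'll correct that and pinch.

Request:
step_arm:
  targets:
    - [0,0,-1,0,0,0]
    - [0,0,0,0,0,0]

```text
time_s: 29.25
ee_pos: [0.4434, -0.0567, 0.0078]
eef_rot: [-1.571, 0.0, -3.09]
force: [0.7, -0.4, 1.0]
grip_width: 0.0603
```

Request:
step_arm:
  targets:
    - [0,0,0,0,0,0]
    - [0,0,0,0,0,0]
    - [0,0,0,0,0,0]
    - [0,0,0,0,0,0]
    - [0,0,0,0,0,0]
    - [0,0,0,0,0,0]
  gripper: -1
  squeeze: 25

```text
time_s: 30.0
ee_pos: [0.4433, -0.0569, 0.0075]
eef_rot: [-1.571, -0.0, -3.09]
force: [-0.2, -2.6, 0.5]
grip_width: 0.0178
```

Gripped at 17.8 mm, matching the 18 mm width. Lifting along the arc.

Request:
step_arm:
  targets:
    - [0.5,-2,0,0,0,0]
    - [0.5,-2,0,0,0,0]
    - [0.4,-2,0,0,0,0]
    - [0.4,-2,0,0,0,0]

```text
time_s: 30.5
ee_pos: [0.4412, -0.057, 0.0152]
eef_rot: [-1.571, -0.001, -3.09]
force: [4.3, -2.6, -10.3]
grip_width: 0.0176
```

Request:
step_arm:
  targets:
    - [0,-2,0,0,0,0]
    - [0,-2,0,0,0,0]
    - [0,-2,0,0,0,0]
    - [0,-2,0,0,0,0]
    - [0,-2,0,0,0,0]
    - [0,-2,0,0,0,0]

```text
time_s: 31.25
ee_pos: [0.4404, -0.0566, 0.0271]
eef_rot: [-1.571, -0.003, -3.09]
force: [-5.4, -1.1, -11.3]
grip_width: 0.0175
```

Run:
```python
from h import *
st();c=wr("pics/w16.png");crop("scene","s16",X=[.45,-.057,.1],half=(70,55),f=5)
```

```text
{'time_s': 31.25, 'ee_pos': [0.4404, -0.0566, 0.0271], 'eef_rot': [-1.5715, -0.0026, -3.09], 'force': [-5.4062, -1.1351, -11.3248], 'moment': [-0.1988, 1.1954, 0.065], 'grip_width': 0.0175, 'qpos': [-0.2104, 0.2488, 1.9474, -0.0, 0.948, 1.3089]}
scene x0,y0 260 130 f 5
```

View pics/s16.png

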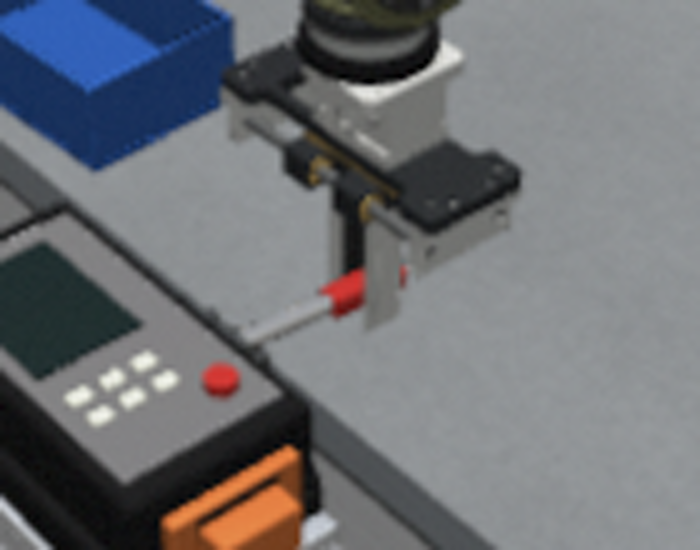

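The lever is rising with the grip (red at crop (350,290)). Continuing.

Request:
step_arm:
  targets:
    - [0.4,-2,0,0,0,0]
    - [0.3,-2,0,0,0,0]
    - [0,-2,0,0,0,0]
    - [0,-2,0,0,0,0]
    - [0,-2,0,0,0,0]
    - [-0.2,-2,0,0,0,0]

```text
time_s: 32.1
ee_pos: [0.4411, -0.0569, 0.0397]
eef_rot: [-1.571, 0.0, -3.09]
force: [-2.2, 1.0, -11.7]
grip_width: 0.0179
```

Request:
step_arm:
  targets:
    - [-0.3,-2,0,0,0,0]
    - [-0.3,-2,0,0,0,0]
    - [-0.4,-2,0,0,0,0]
    - [-0.4,-2,0,0,0,0]
    - [-0.4,-2,0,0,0,0]
    - [-0.5,-2,0,0,0,0]

```text
time_s: 32.85
ee_pos: [0.4431, -0.0567, 0.0516]
eef_rot: [-1.571, -0.0, -3.09]
force: [-6.2, 0.3, -10.3]
grip_width: 0.0179
```

Request:
step_arm:
  targets:
    - [0,-2,0,0,0,0]
    - [-0.2,-2,0,0,0,0]
    - [-0.4,-2,0,0,0,0]
    - [-0.5,-2,0,0,0,0]
    - [-0.6,-2,0,0,0,0]
    - [-0.6,-2,0,0,0,0]

```text
time_s: 33.6
ee_pos: [0.4457, -0.0567, 0.0637]
eef_rot: [-1.571, 0.0, -3.09]
force: [1.0, 1.5, -11.7]
grip_width: 0.0177
```

Run:
```python
from h import *
st();c=wr("pics/w17.png");crop("scene","s17",X=[.45,-.057,.1],half=(70,55),f=5)
crop("top","t17",half=(95,65),X=[.62,-.05,.1],f=4)
a=cv2.imread("pics/t7.png");b=cv2.imread("pics/t17.png")
r=cv2.matchTemplate(b,a[170:330,300:540],cv2.TM_CCOEFF_NORMED);print(cv2.minMaxLoc(r))
```

```text
{'time_s': 33.6, 'ee_pos': [0.4457, -0.0567, 0.0637], 'eef_rot': [-1.5707, 0.0, -3.0901], 'force': [0.9931, 1.4879, -11.6712], 'moment': [0.1356, 0.0182, 0.1066], 'grip_width': 0.0177, 'qpos': [-0.2081, 0.1985, 1.9074, -0.0001, 1.0356, 1.3113]}
scene x0,y0 260 130 f 5
top x0,y0 231 101 f 4
(-0.4989630877971649, 0.9989117980003357, (493, 244), (300, 170))
```

View pics/s17.png

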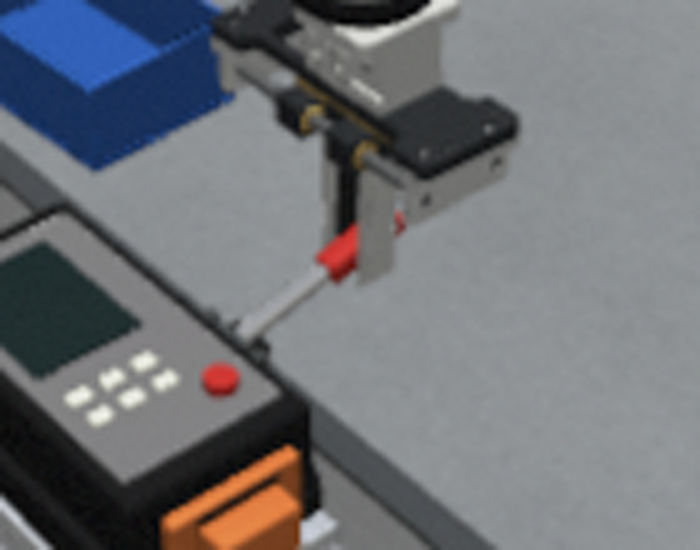

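The carriage is unmoved, and the lever is well above level and following. Next is the last part to the upper end.

Request:
step_arm:
  targets:
    - [-0.6,-2,0,0,0,0]
    - [-0.7,-2,0,0,0,0]
    - [-0.7,-2,0,0,0,0]
    - [-0.8,-2,0,0,0,0]
    - [-0.9,-2,0,0,0,0]

```text
time_s: 34.38
ee_pos: [0.449, -0.0565, 0.0736]
eef_rot: [-1.571, -0.001, -3.09]
force: [-3.3, -0.9, -11.1]
grip_width: 0.0177
```

Request:
step_arm:
  targets:
    - [-0.9,-2,0,0,0,0]
    - [-1,-2,0,0,0,0]

```text
time_s: 34.62
ee_pos: [0.4509, -0.0564, 0.0776]
eef_rot: [-1.571, -0.001, -3.09]
force: [-4.3, 0.2, -10.7]
grip_width: 0.0178
```

Request:
step_arm:
  targets:
    - [-0.8,-2,0,0,0,0]
    - [-0.8,-2,0,0,0,0]

```text
time_s: 34.88
ee_pos: [0.453, -0.0563, 0.0817]
eef_rot: [-1.571, 0.001, -3.09]
force: [-0.8, 0.1, -13.4]
grip_width: 0.0179
```

Request:
step_arm:
  targets:
    - [-0.8,-1.5,0,0,0,0]
    - [-0.8,-1.5,0,0,0,0]

```text
time_s: 35.12
ee_pos: [0.4545, -0.0562, 0.0846]
eef_rot: [-1.571, 0.0, -3.09]
force: [-0.9, -0.7, -13.3]
grip_width: 0.0183
```

Run:
```python
from h import *
st();c=wr("pics/w18.png");crop("scene","s18",X=[.45,-.057,.1],half=(70,55),f=5)
```

```text
{'time_s': 35.125, 'ee_pos': [0.4545, -0.0562, 0.0846], 'eef_rot': [-1.5708, 0.0003, -3.0901], 'force': [-0.918, -0.6709, -13.3203], 'moment': [-0.0525, 0.3233, 0.0344], 'grip_width': 0.0183, 'qpos': [-0.203, 0.1866, 1.8654, 0.0001, 1.0894, 1.3162]}
scene x0,y0 260 130 f 5
```

View pics/s18.png

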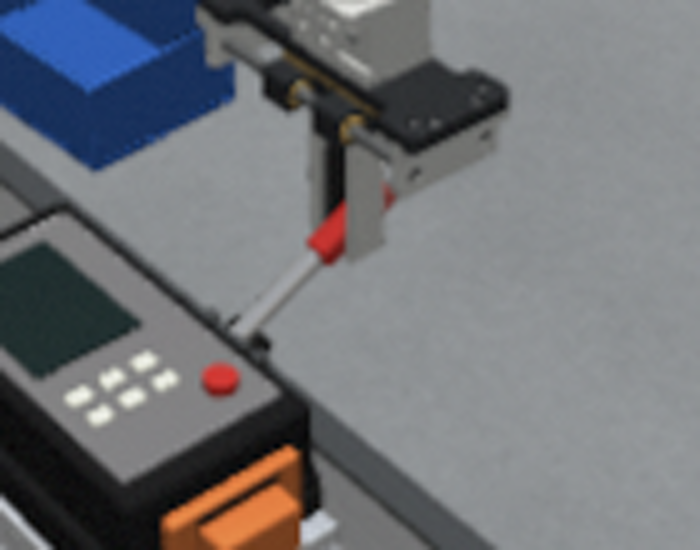

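Request:
step_arm:
  targets:
    - [-0.6,-1.5,0,0,0,0]
    - [0,0,0,0,0,0]

```text
time_s: 35.48
ee_pos: [0.4553, -0.0562, 0.0863]
eef_rot: [-1.571, 0.001, -3.09]
force: [1.1, 0.6, -10.9]
grip_width: 0.0183
```

Request:
step_arm:
  targets:
    - [0,0,0,0,0,0]
    - [0,0,0,0,0,0]
    - [0,0,0,0,0,0]
    - [0,0,0,0,0,0]
  gripper: 0.28

```text
time_s: 35.98
ee_pos: [0.4552, -0.0562, 0.0863]
eef_rot: [-1.571, 0.001, -3.09]
force: [0.4, -0.5, -0.6]
grip_width: 0.0543
```

Run:
```python
from h import *
st();c=wr("pics/w19.png");crop("scene","s19",X=[.45,-.057,.1],half=(70,55),f=5)
```

```text
{'time_s': 35.975, 'ee_pos': [0.4552, -0.0562, 0.0863], 'eef_rot': [-1.5706, 0.0006, -3.0902], 'force': [0.3573, -0.5295, -0.5733], 'moment': [-0.0151, 0.068, -0.0258], 'grip_width': 0.0543, 'qpos': [-0.2028, 0.1854, 1.8624, -0.0, 1.0932, 1.3166]}
scene x0,y0 260 130 f 5
```

View pics/w19.png

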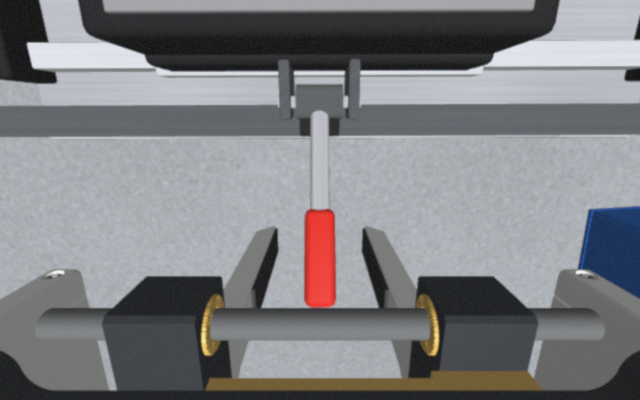

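View pics/s19.png

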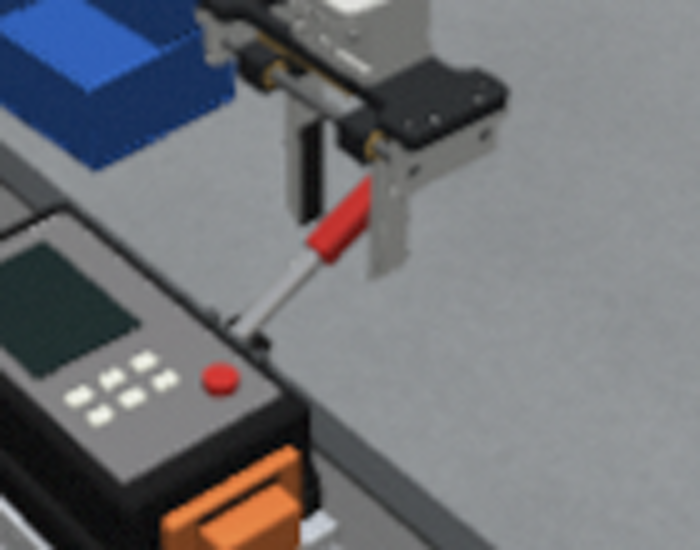

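The lever is up and centred between the open fingers, with clearance on both sides. Withdrawing straight up.

Request:
step_arm:
  targets:
    - [0,-8,0,0,0,0]
    - [0,-15,0,0,0,0]
    - [0,-25,0,0,0,0]
    - [0,-35,0,0,0,0]
    - [0,-35,0,0,0,0]
    - [0,-25,0,0,0,0]
    - [0,0,0,0,0,0]
    - [0,0,0,0,0,0]

```text
time_s: 37.08
ee_pos: [0.4546, -0.0561, 0.2285]
eef_rot: [-1.571, -0.001, -3.09]
force: [-0.2, 0.6, -0.2]
grip_width: 0.0602
```

Request:
step_arm:
  targets:
    - [30,0,0,0,0,0]
    - [40,0,20,0,0,0]
    - [40,0,40,0,0,0]
    - [0,0,50,0,0,0]
    - [0,0,30,0,0,0]
    - [0,0,0,0,0,0]
    - [0,0,0,0,0,0]

```text
time_s: 37.95
ee_pos: [0.3521, -0.201, 0.2284]
eef_rot: [-1.572, -0.001, -3.09]
force: [-0.1, -0.1, 0.1]
grip_width: 0.0603
```

Run:
```python
from h import *
st();crop("top","t20",half=(95,65),X=[.62,-.05,.1],f=4)
a=cv2.imread("pics/t7.png");b=cv2.imread("pics/t20.png")
r=cv2.matchTemplate(b,a[170:330,300:540],cv2.TM_CCOEFF_NORMED);print(cv2.minMaxLoc(r))
p=camera("scene")["pixels"][:,:,::-1];cv2.imwrite("pics/scene20.png",p)
a=p[150:310,200:390];cv2.imwrite("pics/scene20c.png",cv2.resize(a,None,fx=3.7,fy=3.7,interpolation=cv2.INTER_CUBIC))
p=camera("top")["pixels"][:,:,::-1];cv2.imwrite("pics/top20.png",p)
st()
```

```text
{'time_s': 37.95, 'ee_pos': [0.3521, -0.201, 0.2284], 'eef_rot': [-1.5717, -0.001, -3.0902], 'force': [-0.0567, -0.1229, 0.1142], 'moment': [0.0263, 0.0117, -0.0332], 'grip_width': 0.0603, 'qpos': [-0.6094, -0.0768, 1.794, 0.0001, 1.4258, 0.91]}
top x0,y0 231 101 f 4
(-0.4993014633655548, 0.9989264011383057, (493, 244), (300, 170))
{'time_s': 38.1, 'ee_pos': [0.3524, -0.2009, 0.2289], 'eef_rot': [-1.5709, -0.0001, -3.089], 'force': [0.3495, -0.2803, -1.028], 'moment': [0.0377, -0.0249, -0.0068], 'grip_width': 0.0602, 'qpos': [-0.6086, -0.0776, 1.7934, 0.0, 1.4259, 0.9096]}
```

View pics/scene20c.png

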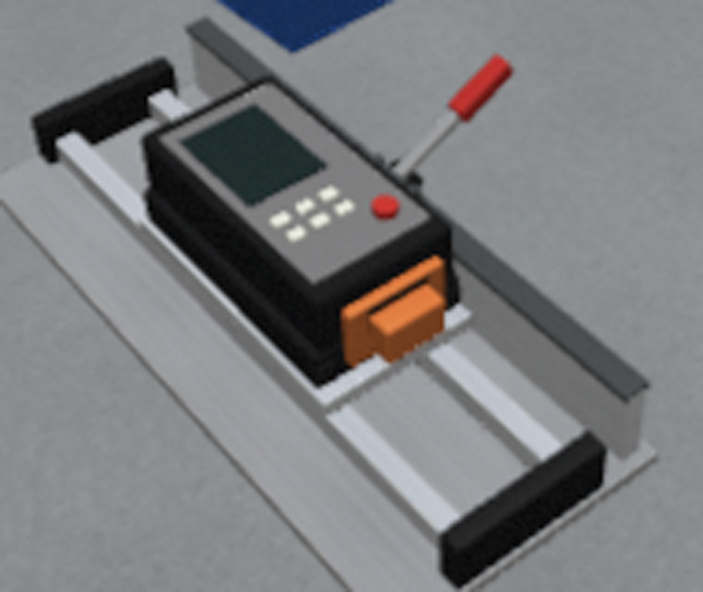

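View pics/top20.png

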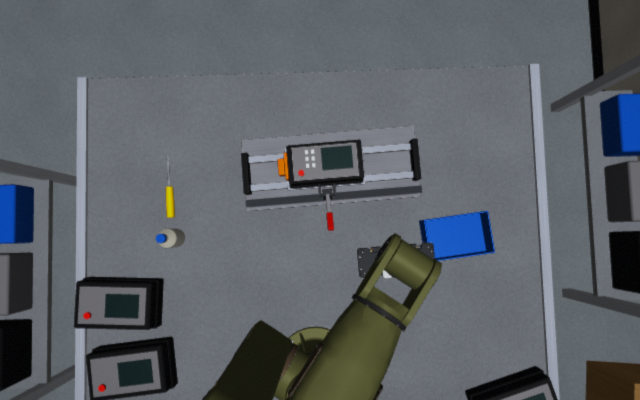

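The final pictures show the lever at its upper end, with the grip at crop (480,88) as at the start. The cassette plate is flush, the carriage is unchanged, and the bin, bottle and driver are where they were. Handing in.

```bash
python3 -c "
from station import job
print(job.hand_in())"
```

```text
the job is handed in; nothing more can be done
None
```

The job is done and handed in at about 38 s of the 67 s allowed; the hand-in gave no verdict.

- **Brake:** I pressed the lever down with shut fingers until it bit, holding 15.7 N vertically with a peak of about 16 N. It stayed down untouched.
- **Cassette:** I pushed it about 26 mm at roughly 8 N into the hard stop, with a peak of about 13 N. The plate is flush with the case in the pictures.
- **Lever release:** I pinched the grip, lifted it along the arc to its upper end, opened the fingers and backed away.

**Last checks:** The lever grip is back at its starting place in the image. Image matching found no carriage shift since the brake was set, and case-corner pixels showed none before that. The bin, bottle and driver look unmoved, and the force reading is at noise level with the arm clear.

**Disagreements:**
- **Fingertips:** They end about 39–49 mm behind the reported TCP, seen in the wrist and scene cameras and confirmed by the contact height. I worked with the measured tip.
- **Cassette start:** It seems to have started about 9 mm in rather than fully out, since the push to the stop was shorter than 35 mm.

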